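# Turn a round box's label to the front of the drilling jig and lock it

### The job

Slide the round wooden box home against the two rollers at the back of the drilling jig, then roll it with a fingertip on the edge of its lid, pressing gently, until its paper label faces squarely out of the jig's open front. Then swing the jig's arm shut so that its rubber buffer bears on the lid and holds the box there. Leave everything else where it stands.

Things in the scene. Friction and masses are not known exactly. Their poses are not given: they have to be found in the camera images.
- box_lid (a point): Round bent-wood box, lid on, one loose piece, 0.2 to 0.45 kg, 80 mm tall: body 116 mm across, lid band above it 120 mm across and 22 mm high, flat top; bent wood is not true: 3 mm wider along its x, 3 mm narrower along y. This point: on the upright axis, middle of the lid band, 69 mm above the underside. Its -x axis points out through the label, z up. Starts 50 to 65 mm short of home, label 35 to 92 degrees off the front.
- box_label (a point): Centre of the paper label (54 mm wide, 34 mm high, dark border, oval emblem) on the side of the box's body, 60 mm from the axis and 33 mm above the box's underside; same axes as the box.
- jig_home (a point): Home: where point box_lid must come to lie, 84 mm above the table. Axes of the jig: x from its open front to its back, y to the left seen from the front, z up. At home the lid band touches both rollers; not being true, the box shifts up to 3 mm there as it turns. The push and drag of a finger together must point in between the rollers, or the box climbs out of their V: begin a stroke near the front and draw it round to the side.
- jig: Fixed drilling jig; origin at the centre of the underside of its plywood base, 250 mm (x) by 200 mm (y), 15 mm thick, on which the box slides; home is 30 mm behind (+x of) it. At the back, between the rollers, stands a wooden drill-guide block 44 mm wide whose face is 66 mm behind home and whose top is 87 mm above the table.
- roller_left (a point): Centre of the left rubber-tyred roller, 28 mm across, at lid height, 52 mm behind and 52 mm left of home; the right one stands the same way at 52 mm right. They turn on upright bolts (tops 103 mm above the table) with slight drag (about 1 N at each rim).
- gate_pivot (a point): Upright pivot of the jig's swing arm, at the arm's mid height (84 mm above the table), 76.5 mm in front of home and 85 mm to the right (-y of the jig); jig axes.
- gate (a joint): Swing arm's angle (rad) about its pivot, growing anticlockwise seen from above as it opens. 0: shut, along the jig's +y across the front, its rubber buffer (85 mm from the pivot, standing 15 mm out) just touching the lid of a box at home; pi/2: points out of the front. Wooden arm 13 mm wide, 76 to 92 mm above the table, 117 mm long. Stiff pivot (some 1.1 N at the knob), stays where left. Starts at 1.5 to 1.9.
- gate_knob (a point): Middle of the turned knob, 20 mm across and 30 mm tall, upright on the swing arm 108 mm from the pivot; this point is 107 mm above the table.
- pencil: Pencil, 136 mm long and 7 mm thick, lying along the left edge of the jig's base (a bystander); origin at the centre of its underside.
- tack_tin: Open round tin of tacks, 55 mm across and 21 mm high, on the table left of the jig (a bystander); origin at the centre of its underside.
- sanding_block: Cork sanding block, 42 x 68 x 30 mm, on the table right of the jig (a bystander); origin at the centre of its underside.

How it is judged (in metres and radians):
On the way, in this order (a step that is already met when the one before it is completed fails the run):
1. the box stands upright at home against the rollers (horizontal distance between box_lid and jig_home below 0.007 m and angle between box_lid's own z axis and vertical below 0.05 rad), for 0.2 s.
2. at home, its label faces the jig's front (all of step 1 and angle between the x axis of box_lid and the x axis of jig_home, either way round below 0.14 rad and x of box_label in the frame of jig_home below -0.05 m), for 0.3 s.
At the end, for the whole second after the job is handed in: The box stands upright on the jig's base within 7 mm of home, its label faces the jig's front within 8 degrees, and the swing arm is shut (joint below 0.03 rad) with its buffer bearing on the lid; all at rest (all of step 2 and value of joint gate below 0.03 rad and contact force between gate and round_box above 0.2 N and height (world z) of box_lid below 0.0865 m and linear speed of round_box below 0.01 m/s and angular speed of round_box below 0.05 rad/s); the robot touches nothing.
It fails at once if the box is pressed with more than 22 N by the robot (contact force between any of the fingers, the arm and round_box above 22 N).
It fails at once if the swing arm is rammed against the box (over 22 N) (contact force between gate and round_box above 22 N).
It fails at once if the box is tipped or lifted (angle between box_lid's own z axis and vertical above 0.2 rad or height (world z) of box_lid above 0.1 m).
It fails at once if a bystander is disturbed (moved over 20 mm) (distance of any of pencil, tack_tin, sanding_block from where it was at the start of the episode above 0.02 m).
It also fails if it takes over 72 s, if anything falls off the work surface, if the arm or the gripper's body presses on something with over 40 N, if the wrist force passes 120 N, or if a joint passes its speed limit or range.

### The arm

A 7-joint arm with a two-finger parallel gripper is mounted at the origin on a cart in front of the work surface, level with it; the furniture and walls round the work are solid. World frame = base frame: x ahead of the robot, y to its left, z up, the work surface at z = 0. Lengths are in mm, angles in rad, forces in N, time in s.
With the tool pointing down it reaches from about 400 to 875 mm from the base axis. Payload 6.5 kg.
Tool frame: the origin (TCP) lies on the mounting face of the last link; the fingertips stand 166 mm ahead of it and the grasp point (between the pads) lies 147 mm ahead of it; z points along the fingers, y is the direction in which the jaws open and shut (so a half turn about z gives the same grasp; the last joint's range is limited). The gripper opens to 88 mm and grips with 3 to 60 N. Pads are 18 mm wide; open, the fingers measure 123 mm over their backs; the gripper's body (75 mm by 187 mm) begins 45 mm behind the grasp point.
Start: joints at [-1.219, 0.536, -0.004, 1.538, 0.003, 1.067, -0.071], TCP at [263.728, 594.086, 404.716] pointing down, gripper open.
Joint ranges: [-2.7, 2.7], [-0.37, 2.16], [-1.27, 1.26], [0.24, 2.4], [-1.31, 4.45], [0.19, 1.91], [-2.76, 2.76]. Speed limits (rad/s): [2.39, 2.39, 3.14, 3.14, 3.14, 3.14, 3.14].

### API

Orientations are given as [roll, pitch, yaw] about the fixed x, y, z axes, in that order (R = Rz(yaw) Ry(pitch) Rx(roll)).
In Python, from cell import manip gives the robot as it stands.
- The arm moves only by the tool send_rows, never from a script. Its argument "deltas" is a list of rows, each a list of 7 numbers: the shift along the tool's x, y, z in mm, then the turn, a rotation vector about the tool's x, y, z in rad, then the opening in per cent of the stroke, from 0 (shut) to 100 (fully open). In form: [[x, y, z, ax, ay, az, jaw], ...]. A call has 1 to 5 rows; each row shifts and turns the pose as measured when the row begins, along the tool's axes as they then stand; what a row does not reach is not made up. A row lasts 1/12 s, in which the tool goes at most 41.7 mm and 7.16 degrees, less where a joint would pass 70% of its speed; a pose out of reach is approached as far as the arm can. A call with a gripper value outside its range is refused whole. The fingers move at their own pace and stop on an object; "squeeze" is the grip in N (left out, the last holds). Time passes only in rows, so rows that do not move let the fingers close. It gives the time, the measured TCP pose, the force and the opening at its end, in the units of the state.
- manip.sense(): the state, without advancing time (a new reading comes with each control period).
- manip.read_camera(name): name is "scene" or "top" or "wrist"; returns a dict with "img" (400x640x3 uint8, blue, green, red), "z_map" (400x640 float32, mm along the optical axis (not along the pixel's ray), 0 where there is no reading), "camera_matrix" (3x3 intrinsics, pixels), "rvec" (rotation vector, rad) and "tvec" (3), from world to camera coordinates, as OpenCV has them. Camera axes: x right, y down, z forward; pixel columns grow to the right and rows downward; lengths in mm; the calibration is good to about 2 mm. A picture is of the moment at which its call begins.
- manip.sign_off(): hands the job in, once; it reports no verdict.
The state is a dict: "t": time; "joints": joint angles; "joint_vel": joint speeds; "tau": joint torques, N m; "tcp_pos": TCP position; "eef_rot": TCP orientation; "ft_force": force on the tool from outside, world axes, zero at the start; "moment": the same for the moment, N m; "finger_gap": opening from 0.0 (shut) to 1.0 (fully open).
Only numpy, scipy, OpenCV 4.12 (cv2) and the standard library are available. Lean on these libraries where they do the work, as an engineer would, in place of code of your own. Each camera call takes 0.05 s, during which the arm holds its last target.

## Working session

There is one attempt and no reset: what is moved stays moved. The work goes in short steps, Python scripts to look and compute and a tool call to move; the robot and the scene stay as the last step left them, time stands still between calls to the robot, and variables do not carry over. Pictures are saved under pics/ and viewed, and the job is handed in when it is done.

Besides the shell and the picture viewer there is one more tool, called after "Call:" as name(argument=value, ...) on one line, values as JSON. send_rows: Moves the arm, as the interface text tells. Its arguments: {"type":"object","properties":{"deltas":{"type":"array","items":{"type":"array","items":{"type":"number"}}},"squeeze":{"type":"number"}},"required":["deltas"]}

```bash
mkdir -p pics; ls
python3 - <<'E'
from cell import manip
import cv2
s=manip.sense()
for k,v in s.items(): print(k,v)
for n in ("scene","top","wrist"):
    r=manip.read_camera(n); cv2.imwrite(f"pics/{n}0.png",r["img"]); print(n,r["camera_matrix"].tolist(),r["rvec"],r["tvec"])
E
```

```text
pics
t 0.0
joints [-1.21920571  0.53718254 -0.00443239  1.53882909  0.00262399  1.0673095
 -0.07119894]
joint_vel [ 0.00023972  0.00092108 -0.00026355  0.0008165  -0.00088057 -0.00178138
  0.00097423]
tau [ 1.77107093e-03 -5.70976961e+01  9.92244892e-01 -2.51606834e+01
 -5.60296804e-02  1.78784318e-02  1.64343733e-04]
tcp_pos [263.60595402 593.80228391 403.84546444]
eef_rot [-3.13987628e+00  1.50537239e-04  2.72388130e+00]
ft_force [-0.35612851  0.1789755  -0.21488134]
moment [-0.01030103  0.02373377  0.04868679]
finger_gap 1.004987038956586
scene [[411.1722363720443, 0.0, 320.18470247362814], [0.0, 411.1722363720443, 194.64776887122898], [0.0, 0.0, 1.0]] [ 1.98218808 -0.99455166  0.50368015] [-513.00537333  229.21977698  696.1521947 ]
top [[471.4135001553139, 0.0, 315.33230658156737], [0.0, 471.4135001553139, 200.64436233948788], [0.0, 0.0, 1.0]] [ 2.18236189 -2.14303017  0.13828871] [-274.16761877  494.77499794  978.74962397]
wrist [[333.2183165838126, 0.0, 319.1628393275561], [0.0, 333.2183165838126, 198.3057649645669], [0.0, 0.0, 1.0]] [-2.42382999 -1.57645002 -0.22445959] [-649.41278424  -38.80766356  390.26020181]
```

View pics/scene0.png

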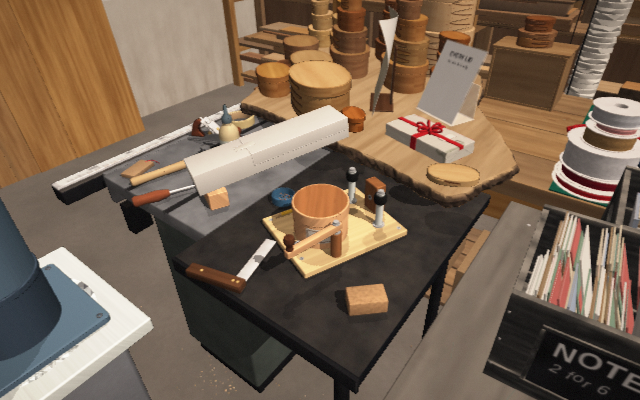

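View pics/top0.png

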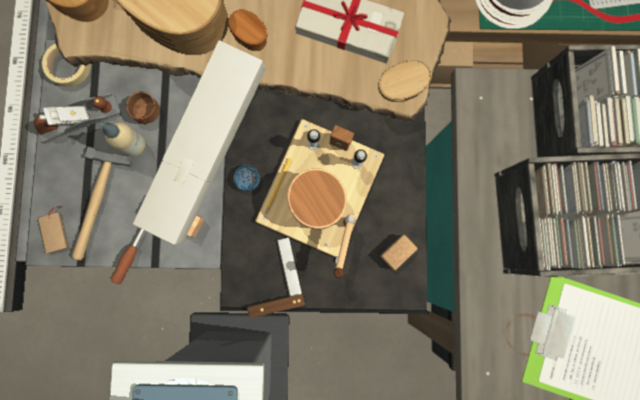

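View pics/wrist0.png

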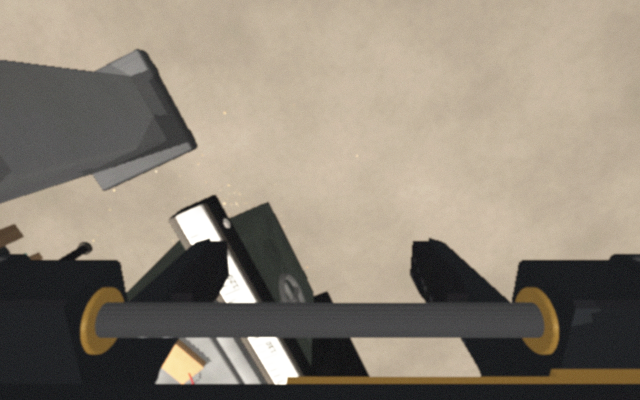

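```bash
cat > h.py <<'E'
from cell import manip
import cv2, numpy as np
def cam(n):
    r=manip.read_camera(n); r["R"]=cv2.Rodrigues(np.array(r["rvec"],float))[0]; r["t"]=np.array(r["tvec"],float).ravel(); r["K"]=np.array(r["camera_matrix"]); return r
def proj(r,P):
    return cv2.projectPoints(np.array(P,float).reshape(-1,1,3),np.array(r["rvec"],float),r["t"],r["K"],None)[0].reshape(-1,2)
def at_z(r,uv,z):
    d=r["R"].T@np.linalg.solve(r["K"],[uv[0],uv[1],1.]); c=-r["R"].T@r["t"]
    return c+d*(z-c[2])/d[2]
def crop(r,x0,y0,w,h,s,name):
    im=cv2.resize(r["img"][y0:y0+h,x0:x0+w],None,fx=s,fy=s,interpolation=cv2.INTER_CUBIC); cv2.imwrite("pics/"+name,im)
def cloud(r):
    z=r["z_map"]; v,u=np.indices(z.shape); m=z>0
    p=np.stack([u,v,np.ones_like(u)],-1)@np.linalg.inv(r["K"]).T*z[...,None]
    return (p-r["t"])@r["R"],m
E
python3 - <<'E'
from h import *
r=cam("top"); crop(r,225,105,200,150,4,"t1.png")
print(proj(r,[[264,594,404],[600,0,0],[700,0,0],[600,100,0]]))
P,m=cloud(r)
for uv in [(318,198),(314,133),(360,155),(341,262),(340,136),(350,218),(246,177),(399,252)]: print(uv,P[uv[1],uv[0]].round(1))
r=cam("scene"); crop(r,230,150,200,150,4,"s1.png")
E
```

```text
[[-354.02624833  335.48256392]
 [ 197.09282782  155.42902436]
 [ 199.2128924   111.91298044]
 [ 152.1418564   154.56866567]]
(318, 198) [ 497.3 -270.    95.6]
(314, 133) [ 627.8 -259.5  106.5]
(360, 155) [ 585.3 -353.   102.4]
(341, 262) [ 370.8 -317.6   95.1]
(340, 136) [ 627.5 -313.1   88.2]
(350, 218) [ 458.1 -334.3   97.9]
(246, 177) [ 552.9 -111.     2.6]
(399, 252) [ 393.5 -444.3   30.4]
```

View pics/t1.png

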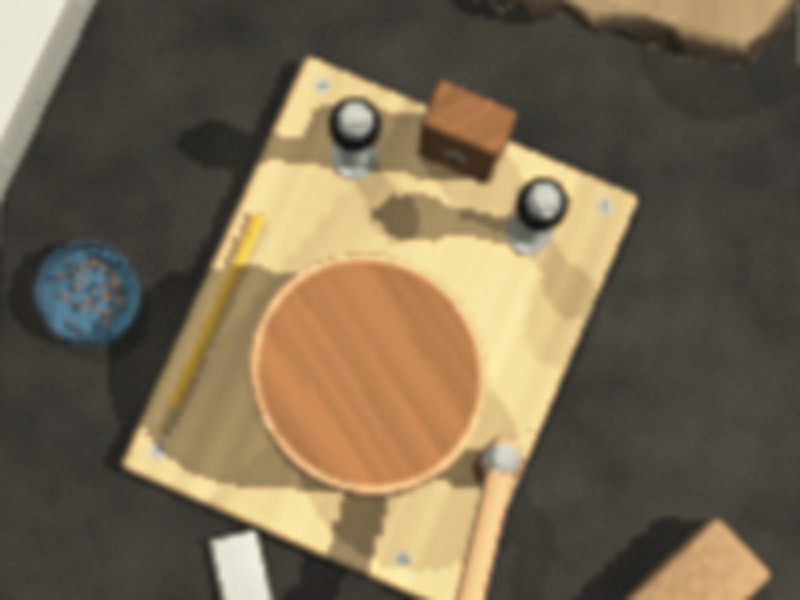

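View pics/s1.png

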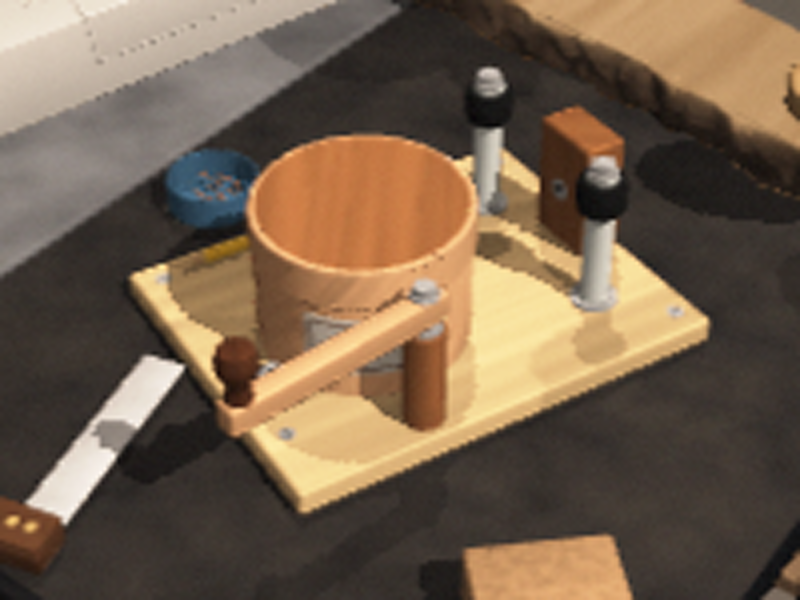

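Run:
```python
from h import *
from scipy.optimize import least_squares
r=cam("top")
f=lambda u,v:(225+(u+.5)/4-.5,105+(v+.5)/4-.5)
obs=[((307,57),(125-30,100,15)),((637,198),(125-30,-100,15)),((125,465),(-125-30,100,15)),
((356,117),(52,52,103)),((546,197),(52,-52,103)),((503,451),(-76.5,-85,96))]
J=np.array([o[1] for o in obs],float)
uv=np.array([f(*o[0]) for o in obs])
def T(p,J):
    c,s=np.cos(p[2]),np.sin(p[2]); return np.c_[p[0]+c*J[:,0]-s*J[:,1],p[1]+s*J[:,0]+c*J[:,1],J[:,2]]
fun=lambda p:(proj(r,T(p,J))-uv).ravel()
s=least_squares(fun,[530,-280,-.4]); print(s.x,np.degrees(s.x[2]),s.fun.reshape(-1,2).round(2))
# depth-based
P,m=cloud(r)
mm=(abs(P[...,0]-497)<90)&(abs(P[...,1]+270)<90)&(P[...,2]>90)&(P[...,2]<100)
lid=np.uint8(mm); n,l,st,c=cv2.connectedComponentsWithStats(lid); k=1+np.argmax(st[1:,4]); print(st[k]);q=P[l==k]; print(q[:,2].mean(), q[:,:2].mean(0), np.ptp(q[:,:2],0))
def ring(c):
    a=np.linspace(0,2*np.pi,60); return proj(r,np.c_[c[0]+60*np.cos(a),c[1]+60*np.sin(a),np.full(60,95)])
cc=q[:,:2].mean(0)
p=s.x; d=cc-p[:2]; cs,sn=np.cos(p[2]),np.sin(p[2]); print("box in jig",cs*d[0]+sn*d[1],-sn*d[0]+cs*d[1])
im=cv2.resize(r["img"][105:255,225:425],None,fx=4,fy=4,interpolation=cv2.INTER_CUBIC)
for u,v in np.r_[ring(cc),proj(r,T(p,J)),proj(r,T(p,np.array([[0,0,84],[66,22,87],[66,-22,87.]])))]:
    cv2.circle(im,(int((u-225+.5)*4),int((v-105+.5)*4)),2,(0,0,255),-1)
cv2.imwrite("pics/t2.png",im)
r=cam("scene")
im=cv2.resize(r["img"][150:300,230:430],None,fx=4,fy=4,interpolation=cv2.INTER_CUBIC)
from math import *
for u,v in np.r_[proj(r,T(p,J)),np.array([proj(r,[[cc[0]+60*cos(a),cc[1]+60*sin(a),z]])[0] for a in np.linspace(0,6.28,60) for z in(95,)])]:
    cv2.circle(im,(int((u-230+.5)*4),int((v-150+.5)*4)),2,(0,0,255),-1)
cv2.imwrite("pics/s2.png",im)
crop(r,285,215,60,50,12,"s3.png")
```

```text
[ 5.59677260e+02 -2.87020643e+02 -3.90837947e-01] -22.393364835758018 [[-0.09 -0.7 ]
 [ 0.52 -0.74]
 [-0.91  0.3 ]
 [-0.02 -0.32]
 [-0.14 -0.2 ]
 [ 0.61  1.47]]
[ 287  168   60   60 2759]
95.72338520910401 [ 497.56439359 -267.57682017] [119.71118123 118.83360611]
box in jig -64.83632793738877 -5.685155622408505
```

View pics/t2.png

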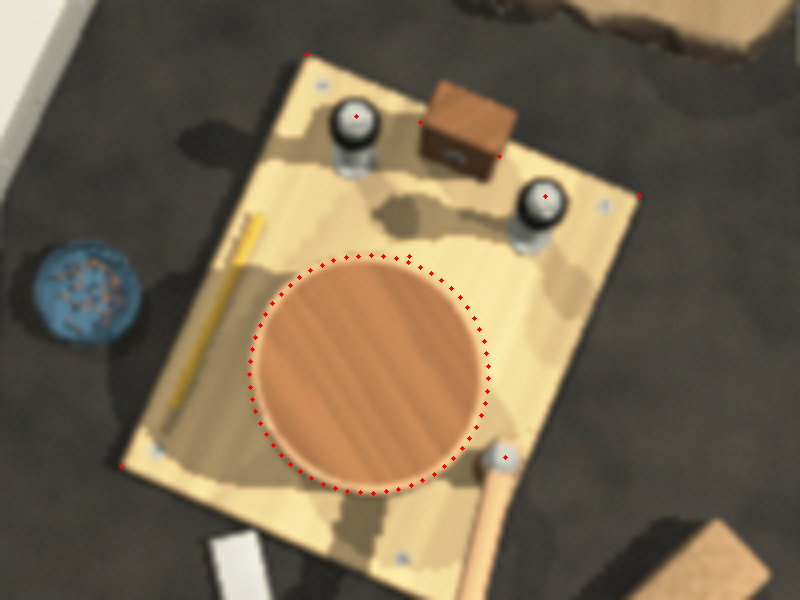

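View pics/s2.png

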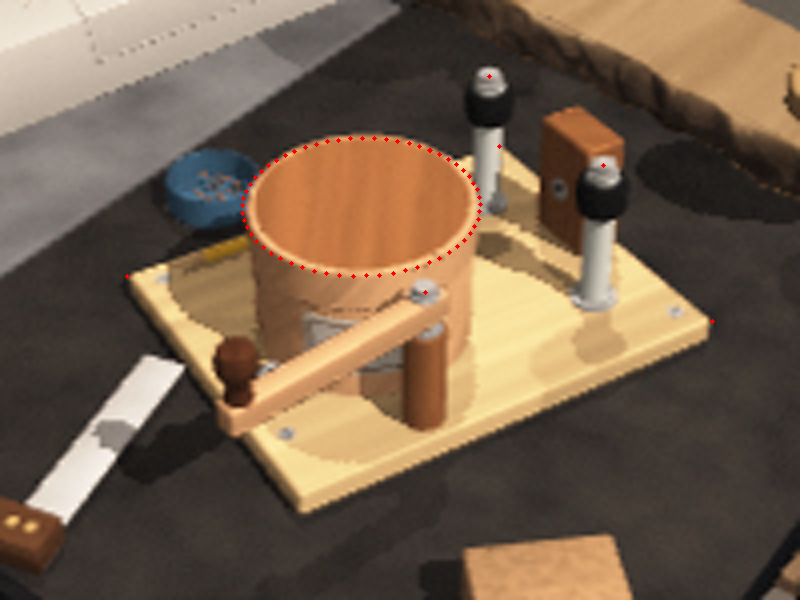

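View pics/s3.png

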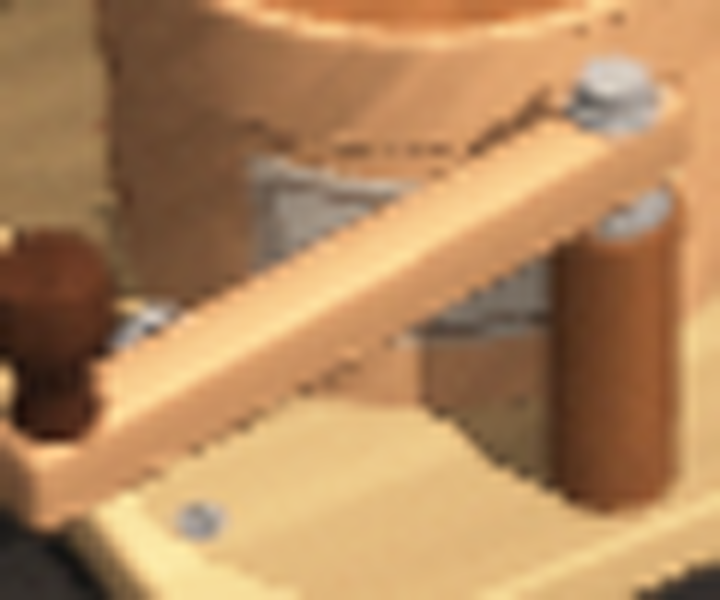

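Run:
```python
from h import *
r=cam("scene"); c=np.array([497.6,-267.6]); yaw=-.3908
best=[]
for d in np.arange(0,95,2.5):
    # label direction az: front = yaw+pi; growing
    a0=yaw+np.pi+np.radians(d)
    h=27/59
    pts=[[c[0]+59*np.cos(a0+s*h),c[1]+59*np.sin(a0+s*h),z] for s in(-1,1) for z in(65,31)]
    uv=proj(r,pts); uv=((uv-[285,215])+.5)*12
    print(d,uv.round().astype(int).tolist())
```

```text
0.0 [[84, -9], [95, 146], [229, 155], [237, 313]]
2.5 [[84, 1], [95, 156], [242, 161], [250, 319]]
5.0 [[86, 10], [96, 165], [256, 165], [263, 323]]
7.5 [[88, 19], [98, 174], [270, 170], [276, 328]]
10.0 [[90, 28], [101, 183], [284, 174], [290, 332]]
12.5 [[93, 36], [104, 192], [298, 177], [304, 336]]
15.0 [[97, 45], [108, 201], [313, 180], [319, 339]]
17.5 [[102, 54], [112, 210], [328, 183], [334, 342]]
20.0 [[107, 63], [117, 219], [343, 186], [349, 344]]
22.5 [[113, 71], [123, 227], [359, 188], [364, 346]]
25.0 [[119, 79], [129, 236], [374, 189], [379, 348]]
27.5 [[126, 88], [136, 244], [390, 190], [394, 349]]
30.0 [[134, 95], [144, 252], [406, 191], [410, 349]]
32.5 [[143, 103], [152, 260], [422, 191], [425, 350]]
35.0 [[152, 111], [161, 268], [438, 191], [441, 349]]
37.5 [[161, 118], [170, 275], [454, 190], [456, 349]]
40.0 [[171, 125], [180, 282], [469, 189], [472, 348]]
42.5 [[182, 132], [191, 289], [485, 187], [487, 346]]
45.0 [[193, 138], [202, 296], [501, 185], [502, 344]]
47.5 [[205, 144], [213, 302], [516, 183], [517, 341]]
50.0 [[217, 150], [225, 308], [531, 180], [532, 3
[... 219 characters left out ...]
]
62.5 [[284, 174], [291, 332], [603, 160], [602, 318]]
65.0 [[299, 177], [305, 336], [617, 154], [615, 313]]
67.5 [[313, 181], [319, 339], [630, 149], [628, 307]]
70.0 [[328, 183], [334, 342], [642, 143], [640, 301]]
72.5 [[344, 186], [349, 344], [654, 137], [652, 295]]
75.0 [[359, 188], [364, 346], [666, 130], [663, 288]]
77.5 [[375, 189], [379, 348], [677, 123], [674, 281]]
80.0 [[391, 190], [395, 349], [687, 116], [684, 274]]
82.5 [[406, 191], [410, 349], [697, 109], [694, 266]]
85.0 [[422, 191], [426, 350], [706, 101], [703, 259]]
87.5 [[438, 191], [441, 349], [715, 94], [712, 251]]
90.0 [[454, 190], [457, 349], [723, 85], [720, 243]]
92.5 [[470, 189], [472, 348], [731, 77], [727, 234]]
```

```bash
cat >> h.py <<'E'
HOME=np.array([559.7,-287.0]); JY=-.3908
def w2j(p):
    d=np.array(p)[:2]-HOME; c,s=np.cos(JY),np.sin(JY); return np.array([c*d[0]+s*d[1],-s*d[0]+c*d[1]])
def j2w(p):
    c,s=np.cos(JY),np.sin(JY); return HOME+np.array([c*p[0]-s*p[1],s*p[0]+c*p[1]])
def tool_delta(target_xyz,yaw):
    """shift in tool frame from the present pose to target tcp, and dyaw->rot vec about tool axes"""
    from scipy.spatial.transform import Rotation as Ro
    s=manip.sense(); R=Ro.from_euler("xyz",s["eef_rot"]); Rt=Ro.from_euler("xyz",[np.pi,0,yaw])
    return R.inv().apply(np.array(target_xyz)-s["tcp_pos"]), (R.inv()*Rt).as_rotvec()
def st():
    s=manip.sense(); j=w2j(s["tcp_pos"]); return f"t {s['t']:.2f} jig {j.round(1)} z {s['tcp_pos'][2]:.1f} rpy {np.array(s['eef_rot']).round(3)} F {np.array(s['ft_force']).round(2)} gap {s['finger_gap']:.2f} q {np.array(s['joints']).round(2)}"
E
python3 - <<'E'
from h import *
for n in("top","scene"):
    r=cam(n);P,m=cloud(r)
    for y0 in range(-350,600,100):
        mm=m&(P[...,0]>180)&(P[...,0]<480)&(P[...,1]>y0)&(P[...,1]<y0+100); 
        if mm.any(): print(n,y0,P[mm][:,2].max().round())
r=cam("top");P,m=cloud(r)
for n in("top",):
  q=P[m&(P[...,2]>70)&(P[...,2]<130)]; J=np.array([w2j(p) for p in q]); k=(J[:,0]<-70)&(J[:,1]<-60)&(J[:,0]>-250)&(J[:,1]>-160)
  J=np.c_[J[k],q[k][:,2]]; print(len(J)); print(J[np.argsort(J[:,0])][::6].round(0).tolist())
print(st()); print(tool_delta([*j2w([-160,-8]),404],np.pi+JY))
E
```

```text
top -350 127.0
top -250 101.0
top -150 23.0
top -50 112.0
top 50 108.0
top 150 32.0
top 250 20.0
top 350 5.0
top 450 -799.0
top 550 -798.0
scene -350 124.0
scene -250 99.0
scene -150 20.0
scene -50 112.0
scene 50 108.0
scene 150 29.0
scene 250 15.0
scene 350 5.0
scene 450 -803.0
scene 550 -804.0
519
[[-193.0, -103.0, 119.0], [-191.0, -102.0, 123.0], [-189.0, -106.0, 120.0], [-188.0, -95.0, 116.0], [-187.0, -106.0, 123.0], [-186.0, -100.0, 121.0], [-185.0, -112.0, 115.0], [-184.0, -109.0, 123.0], [-183.0, -107.0, 121.0], [-181.0, -100.0, 122.0], [-180.0, -108.0, 122.0], [-179.0, -101.0, 120.0], [-178.0, -109.0, 121.0], [-176.0, -95.0, 92.0], [-175.0, -101.0, 120.0], [-173.0, -107.0, 89.0], [-171.0, -96.0, 90.0], [-170.0, -99.0, 92.0], [-169.0, -92.0, 87.0], [-168.0, -105.0, 90.0], [-166.0, -98.0, 92.0], [-165.0, -95.0, 91.0], [-164.0, -92.0, 96.0], [-163.0, -105.0, 91.0], [-162.0, -102.0, 96.0], [-161.0, -100.0, 92.0], [-160.0, -93.0, 92.0], [-159.0, -90.0, 91.0], [-158.0, -88.0, 90.0], [-156.0, -95.0, 92.0], [-155.0, -89.0, 91.0], [-154.0, -97.0, 90.0], [-152.0, -96.0, 92.0], [-150.0
[... 767 characters left out ...]
94.0], [-91.0, -91.0, 95.0], [-90.0, -60.0, 97.0], [-88.0, -93.0, 89.0], [-87.0, -80.0, 82.0], [-85.0, -61.0, 96.0], [-84.0, -82.0, 94.0], [-83.0, -90.0, 92.0], [-82.0, -88.0, 94.0], [-81.0, -76.0, 74.0], [-80.0, -91.0, 92.0], [-79.0, -75.0, 75.0], [-79.0, -77.0, 77.0], [-78.0, -77.0, 92.0], [-77.0, -81.0, 98.0], [-76.0, -92.0, 93.0], [-75.0, -60.0, 98.0], [-74.0, -77.0, 74.0], [-73.0, -85.0, 99.0], [-72.0, -66.0, 92.0], [-70.0, -79.0, 91.0]]
t 0.55 jig [-609.3  701.9] z 404.7 rpy [-3.142  0.     2.724] F [ 0.41 -0.42  0.3 ] gap 1.00 q [-1.22  0.54 -0.    1.54  0.    1.07 -0.07]
(array([-468.29624938, -697.51032276,    0.73285826]), array([-1.70196825e-05,  1.36332013e-05, -2.70024596e-02]))
```

Call:
send_rows(deltas=[[-28, -26, 0, 0, 0, 0, 57], [-28, -26, 0, 0, 0, 0, 57], [-28, -26, 0, 0, 0, 0, 57], [-28, -26, 0, 0, 0, 0, 57], [-28, -26, 0, 0, 0, 0, 57]])

```text
t: 0.97
tcp_pos: [335.3, 420.7, 403.1]
eef_rot: [3.137, -0.005, 2.74]
ft_force: [1.0, 0.7, -0.3]
finger_gap: 0.647
```

Call:
send_rows(deltas=[[-28, -26, 0, 0, 0, 0, 57], [-28, -26, 0, 0, 0, 0, 57], [-28, -26, 0, 0, 0, 0, 57], [-28, -26, 0, 0, 0, 0, 57], [-28, -26, 0, 0, 0, 0, 57]])

```text
t: 1.38
tcp_pos: [415.4, 237.3, 403.0]
eef_rot: [3.133, -0.004, 2.741]
ft_force: [0.5, -0.1, 0.2]
finger_gap: 0.567
```

Call:
send_rows(deltas=[[-28, -26, 0, 0, 0, 0, 57], [-28, -26, 0, 0, 0, 0, 57], [-28, -26, 0, 0, 0, 0, 57], [-28, -26, 0, 0, 0, 0, 57], [-28, -26, 0, 0, 0, 0, 57]])

```text
t: 1.8
tcp_pos: [495.7, 53.5, 403.2]
eef_rot: [3.129, -0.001, 2.742]
ft_force: [0.2, 0.4, 0.1]
finger_gap: 0.574
```

Run:
```python
from h import *
print(st()); print(manip.sense()["tcp_pos"],tool_delta([*j2w([-160,-8]),404],np.pi+JY))
```

```text
t 1.80 jig [-188.8  290.4] z 403.2 rpy [ 3.129e+00 -1.000e-03  2.742e+00] F [0.19 0.44 0.08] gap 0.57 q [-0.38  0.28  0.22  1.95 -0.09  0.92  1.06]
[495.73828138  53.48000083 403.20697519] (array([ -31.55444869, -298.13700322,   -4.47673547]), array([ 0.01222604, -0.00121617, -0.00911815]))
```

Call:
send_rows(deltas=[[-3, -33, -1, 0.012, 0, -0.009, 57], [-3, -33, 0, 0, 0, 0, 57], [-3, -33, 0, 0, 0, 0, 57], [-3, -33, 0, 0, 0, 0, 57], [-3, -33, 0, 0, 0, 0, 57]])

```text
t: 2.22
tcp_pos: [448.0, -114.2, 405.3]
eef_rot: [3.14, 0.006, 2.748]
ft_force: [0.6, 0.4, 0.3]
finger_gap: 0.573
```

Call:
send_rows(deltas=[[-3, -33, 0, 0, 0, 0, 57], [-3, -33, 0, 0, 0, 0, 57], [-3, -33, 0, 0, 0, 0, 57], [-3, -25, 0, 0, 0, 0, 57], [0, 0, 0, 0, 0, 0, 57]])

```text
t: 2.63
tcp_pos: [405.9, -245.1, 407.1]
eef_rot: [3.142, 0.011, 2.74]
ft_force: [-0.8, -0.0, 0.3]
finger_gap: 0.57
```

Run:
```python
from h import *
print(st()); print(manip.sense()["tcp_pos"],tool_delta([*j2w([-160,-8]),242],np.pi+JY))
```

```text
t 2.63 jig [-158.2  -19.9] z 407.1 rpy [3.142 0.011 2.74 ] F [-0.81 -0.04  0.35] gap 0.57 q [ 0.1   0.24  0.41  2.01 -0.12  0.91  1.74]
[ 405.89551646 -245.11571672  407.14478212] (array([  3.80672961,  11.8401875 , 165.11268922]), array([-6.00999377e-05,  1.11207702e-02, -1.12706777e-02]))
```

Call:
send_rows(deltas=[[1, 5, 25, 0, 0.011, -0.011, 57], [1, 5, 30, 0, 0, 0, 57], [1, 2, 30, 0, 0, 0, 57], [0, 0, 30, 0, 0, 0, 57], [0, 0, 15, 0, 0, 0, 57]])

```text
t: 3.05
tcp_pos: [411.2, -235.3, 278.0]
eef_rot: [3.14, 0.015, 2.746]
ft_force: [0.1, 0.6, -0.5]
finger_gap: 0.572
```

Run:
```python
from h import *
print(st()); print(tool_delta([*j2w([-160,-8]),242],np.pi+JY))
r=cam("top"); crop(r,225,105,200,200,3,"t3.png")
```

```text
t 3.05 jig [-157.    -8.8] z 278.0 rpy [3.14  0.015 2.746] F [ 0.12  0.56 -0.48] gap 0.57 q [ 0.16  0.45  0.33  2.11 -0.26  0.6   1.84]
(array([ 3.52509693,  0.7585022 , 35.94786516]), array([ 0.00117757,  0.01521992, -0.00516405]))
```

View pics/t3.png

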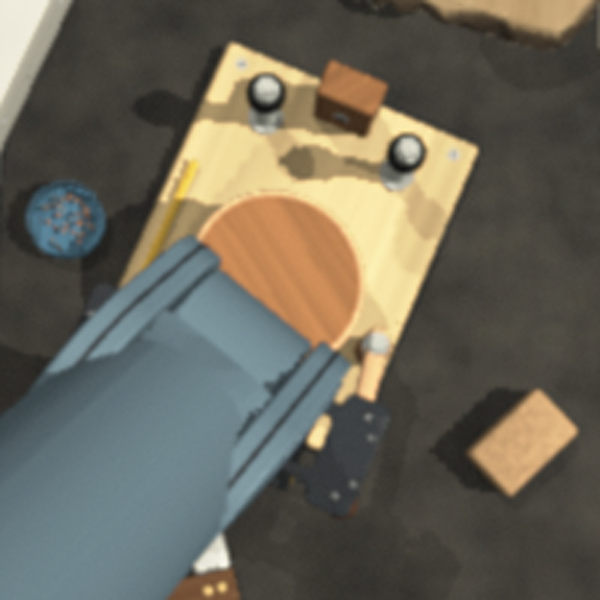

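Call:
send_rows(deltas=[[2, 0, 15, 0, 0.015, -0.005, 57], [1, 0, 16, 0, 0.005, 0, 57], [0, 0, 4, 0, 0, 0, 57]])

```text
t: 3.35
tcp_pos: [409.3, -232.7, 241.2]
eef_rot: [3.14, -0.008, 2.753]
ft_force: [-0.4, -0.8, -0.3]
finger_gap: 0.572
```

Run:
```python
from h import *
print(st()); print(tool_delta([*j2w([-160,-8]),242],np.pi+JY))
r=cam("scene"); crop(r,200,130,230,170,3,"s4.png")
```

```text
t 3.35 jig [-159.8   -7.1] z 241.2 rpy [ 3.14  -0.008  2.753] F [-0.38 -0.75 -0.31] gap 0.57 q [ 0.18  0.53  0.29  2.12 -0.29  0.54  1.87]
(array([ 0.24583629, -0.9281897 , -0.82713093]), array([ 0.00201798, -0.00781882,  0.00187559]))
```

View pics/s4.png

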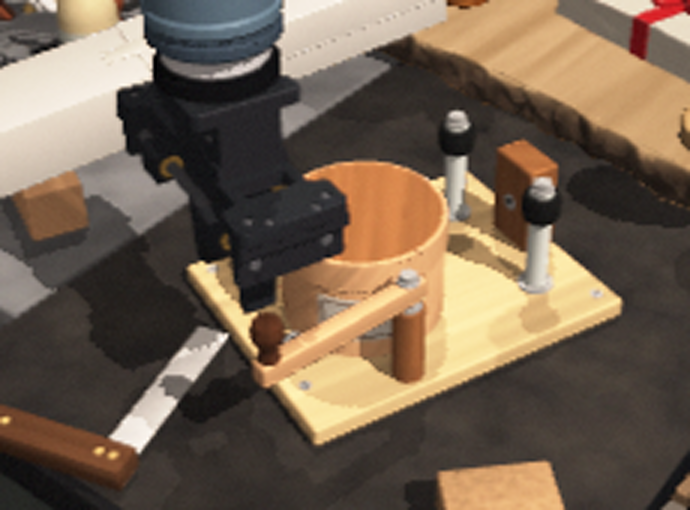

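Call:
send_rows(deltas=[[-8, 0, 0, 0, -0.004, 0, 57], [-8, 0, 0, 0, 0, 0, 57], [-6, 0, 0, 0, 0, 0, 57], [-4, 0, 0, 0, 0, 0, 57]])

```text
t: 3.73
tcp_pos: [437.2, -243.6, 244.9]
eef_rot: [3.139, 0.002, 2.753]
ft_force: [1.5, 0.7, 0.2]
finger_gap: 0.57
```

```bash
python3 -c "
from h import *
print(st())"
```

```text
t 3.73 jig [-129.9   -6.5] z 244.9 rpy [3.139e+00 2.000e-03 2.753e+00] F [1.47 0.66 0.15] gap 0.57 q [ 0.18  0.55  0.3   2.05 -0.29  0.58  1.87]
```

Call:
send_rows(deltas=[[-4, 0, 1, 0, 0, 0, 57], [-4, 0, 1, 0, 0, 0, 57], [-4, 0, 1, 0, 0, 0, 57]])

```text
t: 3.98
tcp_pos: [449.1, -248.9, 243.1]
eef_rot: [3.139, 0.001, 2.752]
ft_force: [-3.1, 1.0, 3.0]
finger_gap: 0.569
```

Call:
send_rows(deltas=[[-4, 0.4, 0.5, 0, 0, 0, 57], [-4, 0.4, 0.5, 0, 0, 0, 57], [-4, 0.4, 0.5, 0, 0, 0, 57]])

```text
t: 4.23
tcp_pos: [460.4, -252.5, 241.1]
eef_rot: [3.139, -0.003, 2.752]
ft_force: [-4.2, 1.6, 3.4]
finger_gap: 0.571
```

```bash
cat >> h.py <<'E'
def lid(r=None):
    r=r or cam("top"); P,m=cloud(r); J=(P[...,:2]-HOME)@np.array([[np.cos(JY),-np.sin(JY)],[np.sin(JY),np.cos(JY)]])
    mm=m&(abs(J[...,0]+30)<125)&(abs(J[...,1])<80)&(P[...,2]>91)&(P[...,2]<100)
    n,l,s,c=cv2.connectedComponentsWithStats(np.uint8(mm)); k=1+np.argmax(s[1:,4]); p=np.where(l==k,255,0).astype(np.uint8)
    return p,J,P,r
E
python3 - <<'E'
from h import *
print(st())
p,J,P,r=lid(); q=J[p>0]; print(q.min(0),q.max(0)); crop(r,225,105,200,150,4,"t4.png")
E
```

```text
t 4.23 jig [-104.9   -5.9] z 241.1 rpy [ 3.139e+00 -3.000e-03  2.752e+00] F [-4.16  1.6   3.4 ] gap 0.57 q [ 0.19  0.59  0.3   1.99 -0.29  0.61  1.86]
[-16.49839929 -54.03816266] [17.24039425 31.09290361]
```

View pics/t4.png

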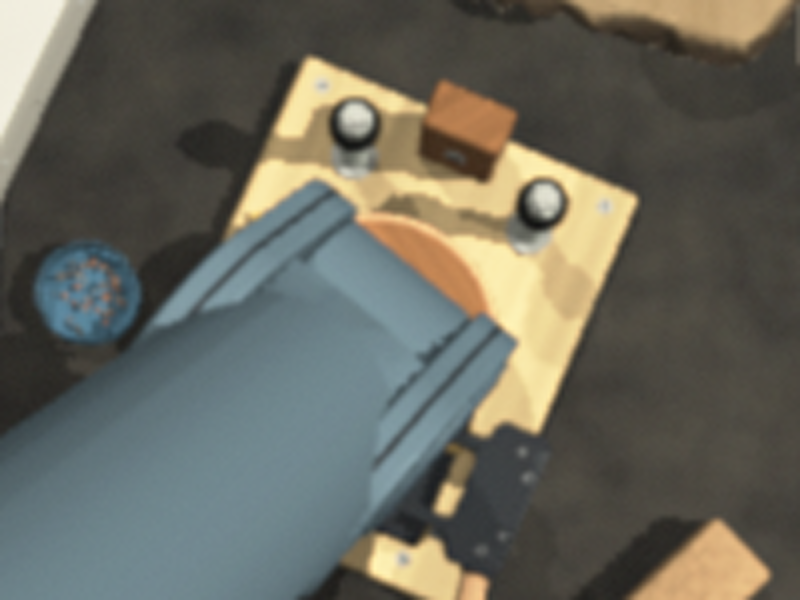

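Call:
send_rows(deltas=[[-4, 0.6, 0, 0, 0, 0, 57], [-4, 0.6, 0, 0, 0, 0, 57], [-4, 0.6, 0, 0, 0, 0, 57], [-4, 0.6, 0, 0, 0, 0, 57]])

```text
t: 4.62
tcp_pos: [477.5, -256.8, 240.8]
eef_rot: [3.139, -0.004, 2.752]
ft_force: [-3.8, 0.6, 3.0]
finger_gap: 0.569
```

Call:
send_rows(deltas=[[-4, 0.6, 0, 0, 0, 0, 57], [-4, 0.6, 0, 0, 0, 0, 57], [-4, 0.6, 0, 0, 0, 0, 57]])

```text
t: 4.87
tcp_pos: [490.7, -260.0, 240.8]
eef_rot: [3.139, -0.003, 2.752]
ft_force: [-3.3, 0.5, 2.9]
finger_gap: 0.569
```

Run:
```python
from h import *
print(st())
```

```text
t 4.87 jig [-74.1  -1.4] z 240.8 rpy [ 3.139e+00 -3.000e-03  2.752e+00] F [-3.29  0.47  2.87] gap 0.57 q [ 0.18  0.63  0.3   1.91 -0.29  0.65  1.84]
```

Call:
send_rows(deltas=[[-3, 0.4, 0, 0, 0, 0, 57], [-2, 0.3, 0, 0, 0, 0, 57]])

```text
t: 5.03
tcp_pos: [496.9, -261.5, 240.8]
eef_rot: [3.139, -0.002, 2.752]
ft_force: [-3.4, 1.0, 2.5]
finger_gap: 0.571
```

Call:
send_rows(deltas=[[-2, 0, 0, 0, 0, 0, 57], [-2, 0, 0, 0, 0, 0, 57]])

```text
t: 5.2
tcp_pos: [500.0, -262.7, 240.5]
eef_rot: [3.138, -0.006, 2.752]
ft_force: [-11.8, 3.1, 9.5]
finger_gap: 0.57
```

Run:
```python
from h import *
print(st())
```

```text
t 5.20 jig [-64.4  -0.3] z 240.5 rpy [ 3.138 -0.006  2.752] F [-11.78   3.15   9.48] gap 0.57 q [ 0.18  0.64  0.3   1.88 -0.29  0.66  1.84]
```

Call:
send_rows(deltas=[[0.5, 0, 0, 0, 0, 0, 57], [0.5, 0, 0, 0, 0, 0, 57]])

```text
t: 5.37
tcp_pos: [499.4, -262.5, 240.4]
eef_rot: [3.139, -0.006, 2.752]
ft_force: [-0.2, 0.1, -0.2]
finger_gap: 0.571
```

Call:
send_rows(deltas=[[15, 0, 0, 0, 0, 0, 40], [20, 0, 0, 0, 0, 0, 20], [25, 0, 0, 0, 0, 0, 0], [25, 0, 0, 0, 0, 0, 0]])

```text
t: 5.7
tcp_pos: [426.1, -231.3, 241.5]
eef_rot: [3.14, 0.011, 2.755]
ft_force: [-0.3, 1.1, -0.2]
finger_gap: 0.286
```

Run:
```python
from h import *
print(st())
p,J,P,r=lid(); q=J[p>0]; print(q.min(0),q.max(0)); crop(r,225,105,200,150,4,"t5.png")
r=cam("scene"); crop(r,200,130,230,170,3,"s5.png")
```

```text
t 5.70 jig [-144.8    0.6] z 241.5 rpy [3.14  0.011 2.755] F [-0.34  1.08 -0.23] gap 0.29 q [ 0.17  0.54  0.29  2.09 -0.29  0.54  1.86]
[-61.93616021 -57.47024697] [65.17997033 65.14110639]
```

View pics/t5.png

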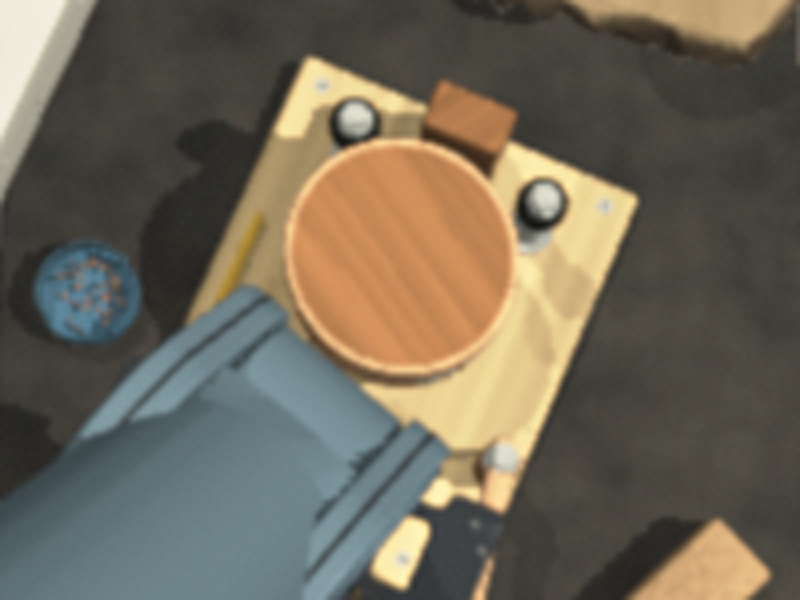

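View pics/s5.png

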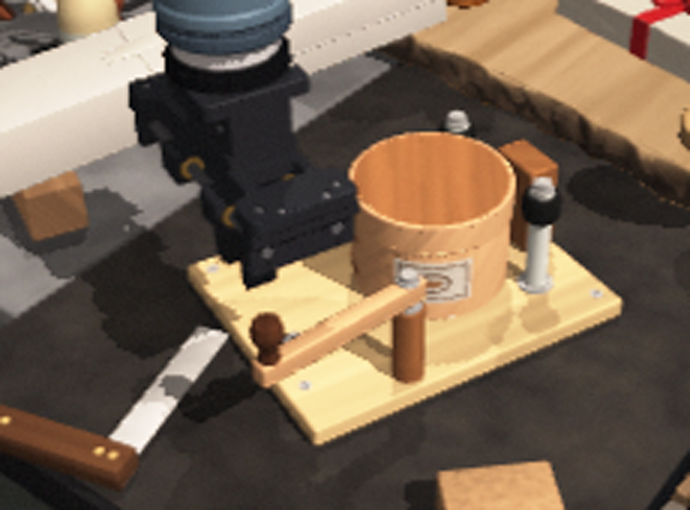

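```bash
cat >> h.py <<'E'
def boxpose(r,name=None):
    """lid centre (jig) via ellipse of top disc from depth mask (erode away rollers) ; grain angle from structure tensor inside"""
    p,J,P,r=lid(r); k=cv2.getStructuringElement(cv2.MORPH_ELLIPSE,(21,21)); p=cv2.morphologyEx(p,cv2.MORPH_OPEN,k)
    cs,_=cv2.findContours(p,0,1); c=max(cs,key=cv2.contourArea); (x,y),(a,b),ang=cv2.fitEllipse(c)
    ctr=w2j(at_z(r,(x,y),95))
    # grain: warp top plane to jig-aligned map 4px/mm
    g=cv2.cvtColor(r["img"],cv2.COLOR_BGR2GRAY).astype(np.float32)
    N=140; L=35; xs=np.linspace(-L,L,N)
    X,Y=np.meshgrid(xs,xs,indexing="ij")
    c_,s_=np.cos(JY),np.sin(JY); wx=HOME[0]+c_*(ctr[0]+X)-s_*(ctr[1]+Y); wy=HOME[1]+s_*(ctr[0]+X)+c_*(ctr[1]+Y)
    uv=proj(r,np.stack([wx,wy,np.full_like(wx,95)],-1).reshape(-1,3)).astype(np.float32)
    W=cv2.remap(g,uv[:,0].reshape(N,N),uv[:,1].reshape(N,N),cv2.INTER_LINEAR)
    M=(X**2+Y**2<L*L)
    gx=cv2.GaussianBlur(W,(0,0),3); dX=np.gradient(gx,axis=0); dY=np.gradient(gx,axis=1)
    M2=(X**2+Y**2<(L-3)**2)
    a=.5*np.arctan2(2*(dX*dY)[M2].sum(),((dX**2)-(dY**2))[M2].sum())+np.pi/2
    a=(np.degrees(a)+90)%180-90
    return ctr,(a,),(x,y)
E
python3 - <<'E'
from h import *
r=cam("top"); print(boxpose(r)); f=(225+401.5/4-.5,105+257.5/4-.5); print(f,w2j(at_z(r,f,95)))
r=cam("scene"); crop(r,310,195,80,60,10,"s6.png")
c=j2w([0,0])
for d in np.arange(35,75,5.):
    a0=JY+np.pi+np.radians(d); h=27/59
    pts=[[c[0]+59*np.cos(a0+s*h),c[1]+59*np.sin(a0+s*h),z] for s in(-1,1) for z in(65,31)]
    print(d,(((proj(r,pts)-[310,195])+.5)*10).round().astype(int).tolist())
E
```

```text
(array([-3.63674037, 17.39444732]), (np.float32(59.25612),), (318.3310852050781, 165.83824157714844))
(324.875, 168.875) [-4.08933829  2.78575674]
35.0 [[141, 175], [143, 304], [377, 236], [373, 367]]
40.0 [[158, 186], [159, 315], [402, 235], [398, 365]]
45.0 [[177, 196], [178, 325], [427, 232], [422, 362]]
50.0 [[197, 205], [197, 335], [451, 228], [446, 358]]
55.0 [[218, 213], [218, 343], [475, 223], [469, 353]]
60.0 [[240, 220], [240, 350], [497, 216], [491, 346]]
65.0 [[264, 226], [263, 356], [518, 208], [512, 338]]
70.0 [[288, 231], [287, 361], [538, 199], [531, 329]]
```

View pics/s6.png

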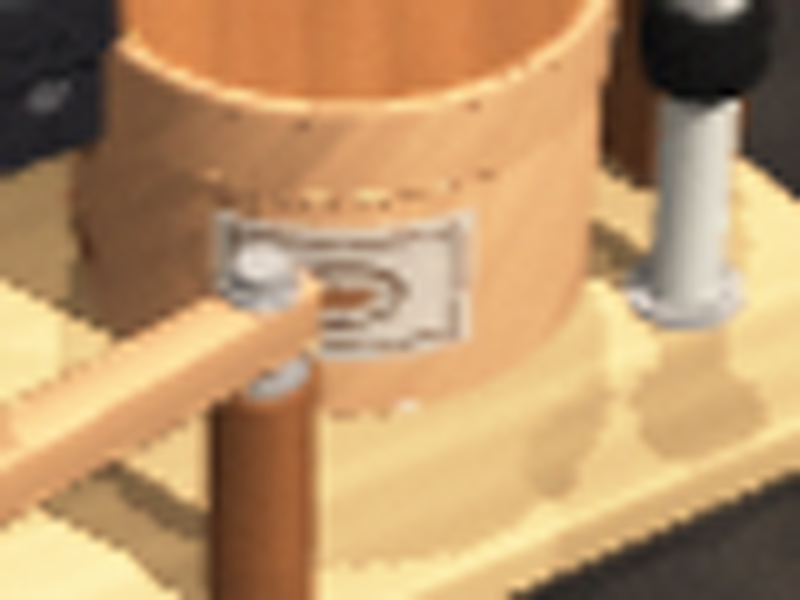

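```bash
cat >> h.py <<'E'
def orbit(phi,rho,z=242,c=(-1,0)):
    f=np.radians(phi); return tool_delta([*j2w([c[0]-rho*np.cos(f),c[1]+rho*np.sin(f)]),z],np.pi+JY-f)
def now(c=(-1,0)):
    s=manip.sense(); d=w2j(s["tcp_pos"])-c; F=np.array(s["ft_force"]); phi=np.arctan2(d[1],-d[0])
    yaw=s["eef_rot"][2]; n=np.array([np.cos(yaw),np.sin(yaw)]); tt=np.array([np.sin(yaw),-np.cos(yaw)])
    print("t %.2f phi %.1f rho %.1f yawphi %.1f z %.1f Fx(tool) %.1f Fy %.1f Fz %.1f rp %s q7 %.2f gap %.2f"%(s["t"],np.degrees(phi),np.hypot(*d),np.degrees((np.pi+JY-yaw+np.pi)%(2*np.pi)-np.pi),s["tcp_pos"][2],F[:2]@n,F[:2]@tt,F[2],np.array(s["eef_rot"][:2]).round(3),s["joints"][6],s["finger_gap"]))
E
python3 -c "
from h import *
now(); print(orbit(-8,85))"
```

```text
t 5.90 phi 0.2 rho 143.3 yawphi -0.2 z 241.7 Fx(tool) -0.5 Fy 0.9 Fz 0.3 rp [3.14 0.01] q7 1.86 gap 0.11
(array([-59.03402979, -12.56900277,   0.23875731]), array([ 0.00121305,  0.01026498, -0.13564733]))
```

Call:
send_rows(deltas=[[-10, -4, 0, 0, 0.01, -0.05, 0], [-15, -3, 0, 0, 0, -0.05, 0], [-18, -3, 0, 0, 0, -0.04, 0], [-13, -2, 0, 0, 0, 0, 0]])

```text
t: 6.23
tcp_pos: [481.3, -261.5, 242.9]
eef_rot: [3.141, 0.007, 2.903]
ft_force: [0.9, 0.1, 0.3]
finger_gap: 0.006
```

```bash
python3 -c "
from h import *
now(); print(orbit(-8,72))"
```

```text
t 6.23 phi -4.4 rho 81.4 yawphi -8.7 z 242.9 Fx(tool) -0.8 Fy 0.3 Fz 0.3 rp [3.141 0.007] q7 1.97 gap 0.01
(array([-9.18073058, -5.20201638,  0.92786279]), array([0.00053281, 0.00672535, 0.01244193]))
```

Call:
send_rows(deltas=[[-5, -3, 0.5, 0, 0.006, 0.01, 0], [-3, -2, 0, 0, 0, 0, 0], [-2, 0, 0, 0, 0, 0, 0]])

```text
t: 6.48
tcp_pos: [491.7, -270.1, 241.9]
eef_rot: [3.14, -0.005, 2.892]
ft_force: [-9.3, 2.2, 8.1]
finger_gap: 0.006
```

```bash
python3 -c "
from h import *
now()"
```

```text
t 6.48 phi -8.6 rho 69.1 yawphi -8.1 z 241.9 Fx(tool) 9.5 Fy -0.1 Fz 8.1 rp [ 3.14  -0.005] q7 1.96 gap 0.01
```

Call:
send_rows(deltas=[[-1.5, 3, 0, 0, 0, 0.05, 0], [-1.5, 4.5, 0, 0, 0, 0.065, 0]])

```text
t: 6.65
tcp_pos: [493.7, -265.7, 240.9]
eef_rot: [-3.14, -0.012, 2.771]
ft_force: [-3.8, -0.9, 1.4]
finger_gap: 0.006
```

```bash
python3 -c "
from h import *
now()"
```

```text
t 6.65 phi -4.6 rho 68.4 yawphi -1.2 z 240.9 Fx(tool) 3.2 Fy -2.2 Fz 1.4 rp [-3.14  -0.012] q7 1.86 gap 0.01
```

Call:
send_rows(deltas=[[-1.8, 5, -0.3, 0, -0.01, 0.05, 0], [-1.8, 5, -0.3, 0, 0, 0.06, 0], [-1.8, 5, 0, 0, 0, 0.065, 0]])

```text
t: 6.9
tcp_pos: [499.4, -255.5, 239.3]
eef_rot: [-3.135, -0.015, 2.582]
ft_force: [-6.0, -0.2, 1.0]
finger_gap: 0.004
```

```bash
python3 -c "
from h import *
now()"
```

```text
t 6.90 phi 5.3 rho 67.0 yawphi 9.7 z 239.3 Fx(tool) 5.0 Fy -3.4 Fz 1.0 rp [-3.135 -0.015] q7 1.69 gap 0.00
```

Call:
send_rows(deltas=[[-2.3, 5, -1, 0, -0.015, 0.06, 0], [-2.3, 5, -0.7, 0, -0.005, 0.06, 0], [-2.3, 5, -0.7, 0, 0, 0.065, 0]])

```text
t: 7.15
tcp_pos: [506.3, -247.1, 238.2]
eef_rot: [-3.125, -0.013, 2.383]
ft_force: [-6.2, 1.0, 0.3]
finger_gap: 0.008
```

Run:
```python
from h import *
now()
r=cam("top"); crop(r,225,105,200,150,4,"t7.png")
r=cam("scene"); crop(r,310,195,80,60,10,"s7.png")
```

```text
t 7.15 phi 14.6 rho 65.7 yawphi 21.1 z 238.2 Fx(tool) 5.2 Fy -3.6 Fz 0.3 rp [-3.125 -0.013] q7 1.51 gap 0.01
```

View pics/t7.png

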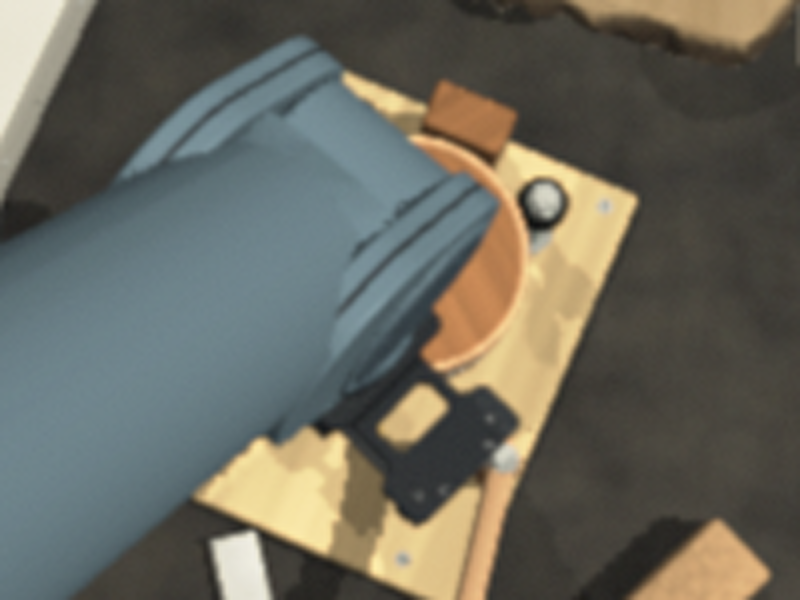

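View pics/s7.png

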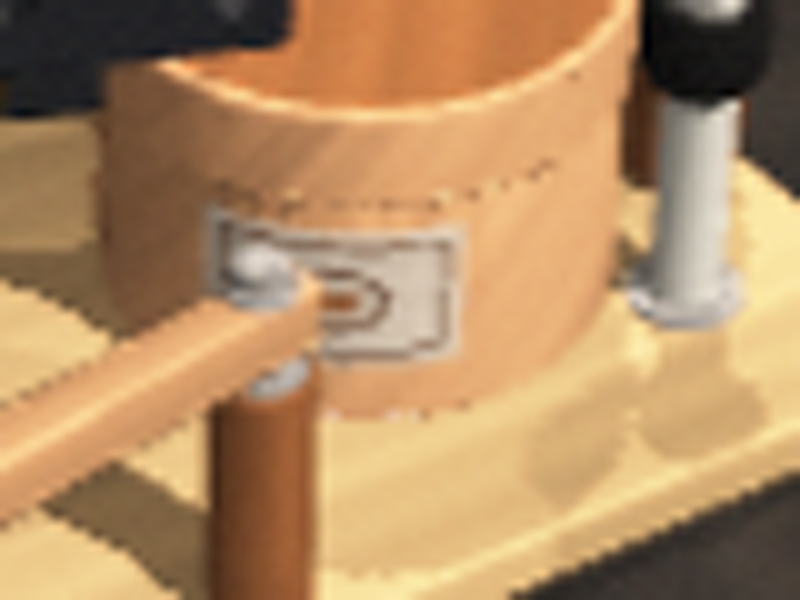

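```bash
cat >> h.py <<'E'
from scipy.optimize import least_squares
def labelfit(r,obs,x0=310,y0=195,s=10,sig=3.):
    """obs: dict corner-> crop px ; corners TL,TR,BL,BR,(seen from outside). TL seen from outside = s=-1?"""
    K={"TL":(-1,65),"TR":(1,65),"BL":(-1,31),"BR":(1,31),"C":(0,48)}
    def f(p):
        a0=JY+np.pi+p[0]; c=j2w(p[1:]); pts=[]; 
        for k in obs:
            sg,z=K[k]; a=a0+sg*27/59.; pts.append([c[0]+59.5*np.cos(a),c[1]+59.5*np.sin(a),z])
        uv=proj(r,pts); o=np.array([[x0+(u+.5)/s-.5,y0+(v+.5)/s-.5] for u,v in obs.values()])
        return np.r_[(uv-o).ravel()/.5,np.array(p[1:])/sig]
    q=least_squares(f,[.5,0,0]); return np.degrees(q.x[0]).round(1),q.x[1:].round(1),(q.fun*.5).round(1)
E
python3 - <<'E'
from h import *
r=cam("scene")
print(labelfit(r,{"TL":(218,210),"TR":(478,210),"BR":(468,345)}))
print(labelfit(r,{"TL":(210,205),"TR":(466,228),"BR":(450,358)}))
E
```

```text
(np.float64(56.9), array([0.1, 2.9]), array([-0. , -0. , -0.2,  0.4,  0.3, -0.1,  0. ,  0.5]))
(np.float64(50.5), array([ 1.7, -0.6]), array([-0.5,  0.1, -0.3, -0. ,  0.7, -0. ,  0.3, -0.1]))
```

Call:
send_rows(deltas=[[-4, 4, -0.5, 0, -0.01, 0.03, 0], [-4, 4, -0.5, 0, -0.005, 0.04, 0]])

```text
t: 7.47
tcp_pos: [510.8, -244.0, 236.1]
eef_rot: [-3.117, -0.02, 2.313]
ft_force: [-13.0, 5.8, 8.2]
finger_gap: 0.005
```

```bash
python3 -c "
from h import *
now()"
```

```text
t 7.47 phi 19.2 rho 64.2 yawphi 25.1 z 236.1 Fx(tool) 13.1 Fy -5.6 Fz 8.2 rp [-3.117 -0.02 ] q7 1.45 gap 0.00
```

```bash
cat >> h.py <<'E'
def upr():
    s=manip.sense(); print("upright rotvec",tool_delta(s["tcp_pos"],s["eef_rot"][2])[1].round(3))
E
python3 -c "
from h import *
upr()"
```

```text
upright rotvec [-0.025 -0.02   0.   ]
```

Call:
send_rows(deltas=[[-3.5, 4, -2, -0.015, -0.015, 0.03, 0], [-3.5, 4, -1.5, -0.01, -0.01, 0.03, 0]])

```text
t: 7.63
tcp_pos: [513.9, -240.7, 235.4]
eef_rot: [-3.131, -0.019, 2.249]
ft_force: [-11.9, 5.5, 6.9]
finger_gap: 0.008
```

```bash
python3 -c "
from h import *
now();upr()"
```

```text
t 7.63 phi 23.2 rho 64.2 yawphi 28.8 z 235.4 Fx(tool) 11.8 Fy -5.8 Fz 6.9 rp [-3.131 -0.019] q7 1.40 gap 0.01
upright rotvec [-0.01  -0.019  0.   ]
```

Call:
send_rows(deltas=[[-3.5, 5.5, -2, -0.01, -0.015, 0.04, 0], [-3.5, 5.5, -1.5, -0.005, -0.01, 0.05, 0], [-3.5, 5.5, -1.5, 0, -0.01, 0.05, 0]])

```text
t: 7.88
tcp_pos: [522.2, -234.3, 235.0]
eef_rot: [-3.128, -0.018, 2.1]
ft_force: [-13.7, 8.6, 7.9]
finger_gap: 0.004
```

Run:
```python
from h import *
now();upr()
r=cam("scene"); crop(r,310,195,80,60,10,"s8.png")
```

```text
t 7.88 phi 32.6 rho 63.8 yawphi 37.3 z 235.0 Fx(tool) 14.3 Fy -7.5 Fz 7.9 rp [-3.128 -0.018] q7 1.27 gap 0.00
upright rotvec [-0.013 -0.018  0.   ]
```

View pics/s8.png

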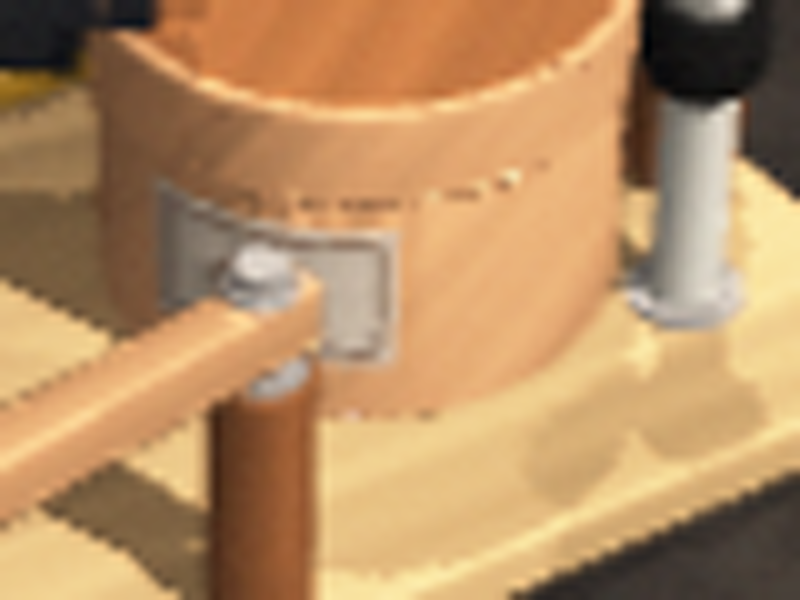

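Call:
send_rows(deltas=[[-2.8, 5, -2, -0.01, -0.015, 0.05, 0], [-2.8, 5, -1.5, -0.005, -0.01, 0.05, 0]])

```text
t: 8.1
tcp_pos: [528.8, -229.2, 234.8]
eef_rot: [-3.131, -0.013, 1.996]
ft_force: [-8.2, 7.2, 5.5]
finger_gap: 0.004
```

Run:
```python
from h import *
now();upr()
r=cam("scene"); print(labelfit(r,{"TL":(157,183),"TR":(400,235),"BR":(393,365)}))
```

```text
t 8.10 phi 40.0 rho 64.8 yawphi 43.3 z 234.8 Fx(tool) 9.9 Fy -4.5 Fz 5.5 rp [-3.131 -0.013] q7 1.17 gap 0.00
upright rotvec [-0.01  -0.013  0.   ]
(np.float64(38.8), array([0.8, 0. ]), array([-0.2, -0. , -0.1,  0. ,  0.2,  0. ,  0.1,  0. ]))
```

Call:
send_rows(deltas=[[-3.2, 5, -2, -0.01, -0.01, 0.05, 0], [-3.2, 5, -1.5, -0.005, -0.01, 0.055, 0], [-3.2, 5, -1.5, 0, -0.005, 0.055, 0]])

```text
t: 8.4
tcp_pos: [540.6, -224.4, 234.5]
eef_rot: [-3.129, -0.013, 1.83]
ft_force: [-8.0, 6.5, 3.7]
finger_gap: 0.008
```

Run:
```python
from h import *
now();upr()
r=cam("scene"); crop(r,310,195,80,60,10,"s9.png")
```

```text
t 8.40 phi 51.4 rho 64.8 yawphi 52.8 z 234.5 Fx(tool) 8.3 Fy -6.1 Fz 3.7 rp [-3.129 -0.013] q7 1.03 gap 0.01
upright rotvec [-0.012 -0.013  0.   ]
```

View pics/s9.png

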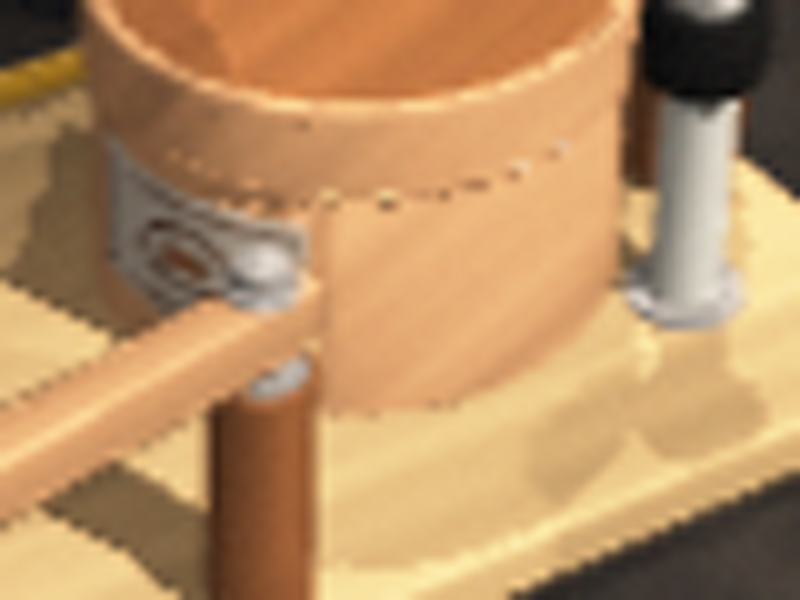

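Run:
```python
from h import *
r=cam("scene"); print(labelfit(r,{"TL":(108,142),"TR":(310,222)}),labelfit(r,{"TL":(108,142),"TR":(310,222),"C":(185,258)}))
```

```text
(np.float64(22.7), array([1.2, 2.1]), array([-0.3, -0.4,  0.3,  0.6,  0.2,  0.3])) (np.float64(22.2), array([1.3, 2.3]), array([-0.4, -0.6,  0. ,  0.5,  0.3,  0.3,  0.2,  0.4]))
```

Call:
send_rows(deltas=[[8, 0, -3, -0.01, -0.01, 0, 0], [12, 0, -3, 0, 0, 0, 0]])

```text
t: 8.67
tcp_pos: [536.5, -204.9, 239.8]
eef_rot: [-3.14, -0.001, 1.83]
ft_force: [0.7, 0.7, 0.1]
finger_gap: 0.002
```

Run:
```python
from h import *
now();upr()
for p,q in((35,92),(18,92),(5,86)): print(orbit(p,q))
r=cam("scene"); crop(r,310,195,80,60,10,"s10.png")
```

```text
t 8.67 phi 52.3 rho 84.7 yawphi 52.8 z 239.8 Fx(tool) 0.5 Fy 0.9 Fz 0.1 rp [-3.14e+00 -1.00e-03] q7 1.00 gap 0.00
upright rotvec [-0.002 -0.001  0.   ]
(array([  2.90456093, -27.43120178,  -2.11854639]), array([-0.0019192 , -0.00131239, -0.31010362]))
(array([ -9.13186158, -51.81964379,  -2.07955488]), array([-0.00172364, -0.00159976, -0.60680946]))
(array([-26.90328989, -63.03322474,  -2.07381842]), array([-0.00155265, -0.00180928, -0.83370216]))
```

View pics/s10.png

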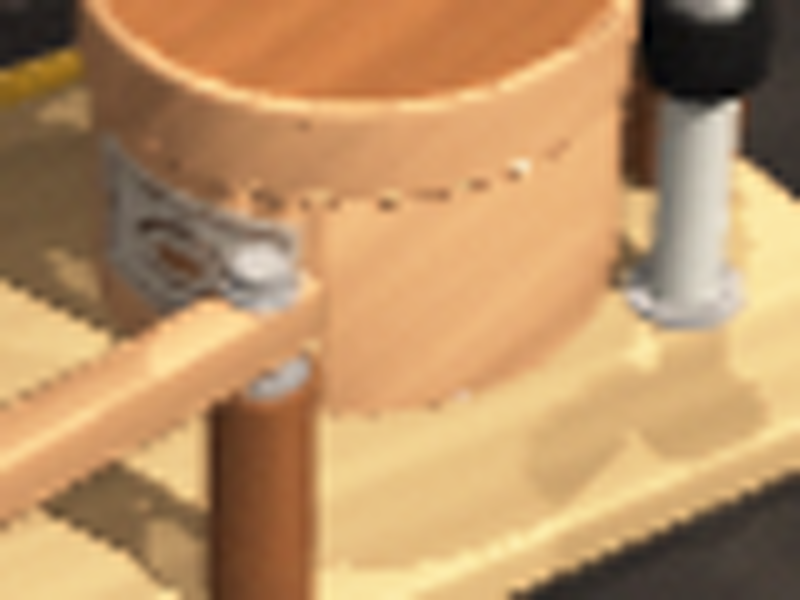

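Call:
send_rows(deltas=[[1, -10, 0, 0, 0, -0.115, 0], [0, -10, 0, 0, 0, -0.115, 0], [-0.6, -10, 0, 0, 0, -0.115, 0], [-0.6, -10, 0, 0, 0, -0.115, 0]])

```text
t: 9.05
tcp_pos: [503.2, -214.2, 241.5]
eef_rot: [3.139, 0.001, 2.318]
ft_force: [0.2, -0.4, -0.3]
finger_gap: 0.004
```

Call:
send_rows(deltas=[[-0.6, -10, 0, 0, 0, -0.115, 0], [-0.6, -10, 0, 0, 0, -0.115, 0], [-0.6, -5, 0, 0, 0, -0.05, 0]])

```text
t: 9.3
tcp_pos: [487.3, -234.4, 243.1]
eef_rot: [3.139, 0.006, 2.616]
ft_force: [-0.1, -0.1, -0.7]
finger_gap: 0.006
```

Run:
```python
from h import *
now();upr()
print(orbit(5,73))
```

```text
t 9.30 phi 13.7 rho 88.5 yawphi 7.7 z 243.1 Fx(tool) 0.1 Fy -0.1 Fz -0.7 rp [3.139 0.006] q7 1.70 gap 0.01
upright rotvec [0.003 0.006 0.   ]
(array([-15.11161139, -12.74116238,   1.20006149]), array([ 0.00243753,  0.00609796, -0.04724715]))
```

Call:
send_rows(deltas=[[-5, -6, 0.5, 0, 0.006, 0, 0], [-5, -4, 0, 0, 0, 0, 0], [-3, 0, 0, 0, 0, 0, 0], [-2.5, 0, 0, 0, 0, 0, 0]])

```text
t: 9.63
tcp_pos: [496.5, -253.3, 244.2]
eef_rot: [3.139, 0.004, 2.612]
ft_force: [-0.5, 0.8, 0.3]
finger_gap: 0.012
```

Run:
```python
from h import *
now();upr()
```

```text
t 9.63 phi 5.8 rho 70.6 yawphi 8.0 z 244.2 Fx(tool) 0.8 Fy 0.4 Fz 0.3 rp [3.139 0.004] q7 1.72 gap 0.01
upright rotvec [0.003 0.004 0.   ]
```

Call:
send_rows(deltas=[[-3, 0, 0, 0, 0, 0, 0], [-2.5, 0, 0, 0, 0, 0, 0]])

```text
t: 9.8
tcp_pos: [499.0, -254.6, 243.3]
eef_rot: [3.139, -0.008, 2.61]
ft_force: [-7.9, 3.0, 7.7]
finger_gap: 0.006
```

Run:
```python
from h import *
now();upr()
```

```text
t 9.80 phi 5.8 rho 67.8 yawphi 8.1 z 243.3 Fx(tool) 8.4 Fy -1.4 Fz 7.7 rp [ 3.139 -0.008] q7 1.72 gap 0.01
upright rotvec [ 0.003 -0.008 -0.   ]
```

Call:
send_rows(deltas=[[-3.5, 4, -1, 0, -0.01, 0.045, 0], [-3.5, 5, -1, 0, -0.01, 0.055, 0]])

```text
t: 9.97
tcp_pos: [502.8, -249.7, 242.7]
eef_rot: [-3.139, -0.01, 2.504]
ft_force: [-12.8, 3.2, 5.2]
finger_gap: 0.008
```

Run:
```python
from h import *
now();upr()
```

```text
t 9.97 phi 11.0 rho 67.0 yawphi 14.1 z 242.7 Fx(tool) 12.2 Fy -5.0 Fz 5.2 rp [-3.139 -0.01 ] q7 1.62 gap 0.01
upright rotvec [-0.003 -0.01   0.   ]
```

Call:
send_rows(deltas=[[-3.3, 5, -1, 0, -0.01, 0.055, 0], [-3.3, 5, -1, 0, -0.01, 0.055, 0]])

```text
t: 10.13
tcp_pos: [507.7, -243.7, 241.4]
eef_rot: [-3.131, -0.011, 2.386]
ft_force: [-9.8, 4.1, 2.3]
finger_gap: 0.004
```

Call:
send_rows(deltas=[[-3.3, 5, -1.2, -0.005, -0.01, 0.055, 0], [-3.3, 5, -1.2, 0, -0.01, 0.055, 0]])

```text
t: 10.3
tcp_pos: [513.6, -237.9, 240.3]
eef_rot: [-3.127, -0.011, 2.269]
ft_force: [-11.0, 5.2, 4.1]
finger_gap: 0.007
```

Run:
```python
from h import *
now();upr()
r=cam("scene"); crop(r,310,195,80,60,10,"s11.png")
```

```text
t 10.30 phi 24.7 rho 66.4 yawphi 27.6 z 240.3 Fx(tool) 11.0 Fy -5.0 Fz 4.1 rp [-3.127 -0.011] q7 1.41 gap 0.01
upright rotvec [-0.014 -0.011  0.   ]
```

View pics/s11.png

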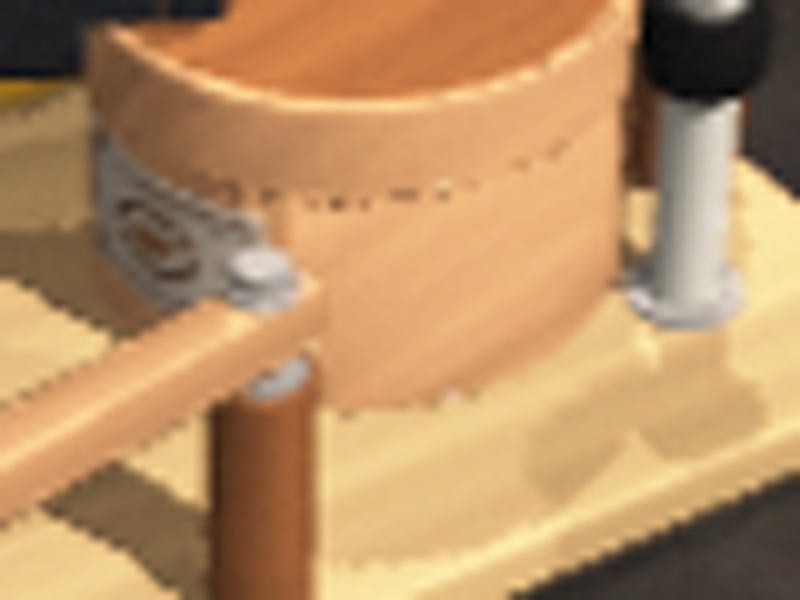

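Call:
send_rows(deltas=[[-3.5, 5, -1.2, -0.01, -0.01, 0.055, 0], [-3.5, 5, -1.2, 0, -0.01, 0.055, 0]])

```text
t: 10.52
tcp_pos: [520.5, -232.4, 238.8]
eef_rot: [-3.126, -0.011, 2.153]
ft_force: [-11.1, 7.4, 5.4]
finger_gap: 0.006
```

Call:
send_rows(deltas=[[-3.3, 5, -1.2, -0.01, -0.01, 0.055, 0], [-3.3, 4, -1.2, 0, -0.01, 0.045, 0]])

```text
t: 10.68
tcp_pos: [526.4, -228.2, 237.6]
eef_rot: [-3.125, -0.01, 2.048]
ft_force: [-11.5, 7.8, 5.4]
finger_gap: 0.006
```

Run:
```python
from h import *
now();upr()
r=cam("scene"); crop(r,310,195,80,60,10,"s12.png")
c=j2w([1,1])
for d in np.arange(-4,20,4.):
    a0=JY+np.pi+np.radians(d); h=27/59.5
    pts=[[c[0]+59.5*np.cos(a0+s*h),c[1]+59.5*np.sin(a0+s*h),z] for s,z in((-1,65),(1,65),(0,48))]
    print(d,(((proj(r,pts)-[310,195])+.5)*10).round().astype(int).tolist())
```

```text
t 10.68 phi 38.6 rho 66.8 yawphi 40.3 z 237.6 Fx(tool) 12.3 Fy -6.7 Fz 5.4 rp [-3.125 -0.01 ] q7 1.21 gap 0.01
upright rotvec [-0.017 -0.01   0.   ]
-4.0 [[77, 68], [189, 199], [108, 205]]
0.0 [[78, 80], [206, 206], [117, 216]]
4.0 [[80, 91], [224, 212], [128, 226]]
8.0 [[84, 102], [242, 218], [140, 235]]
12.0 [[88, 113], [261, 223], [153, 244]]
16.0 [[95, 124], [281, 227], [167, 253]]
```

View pics/s12.png

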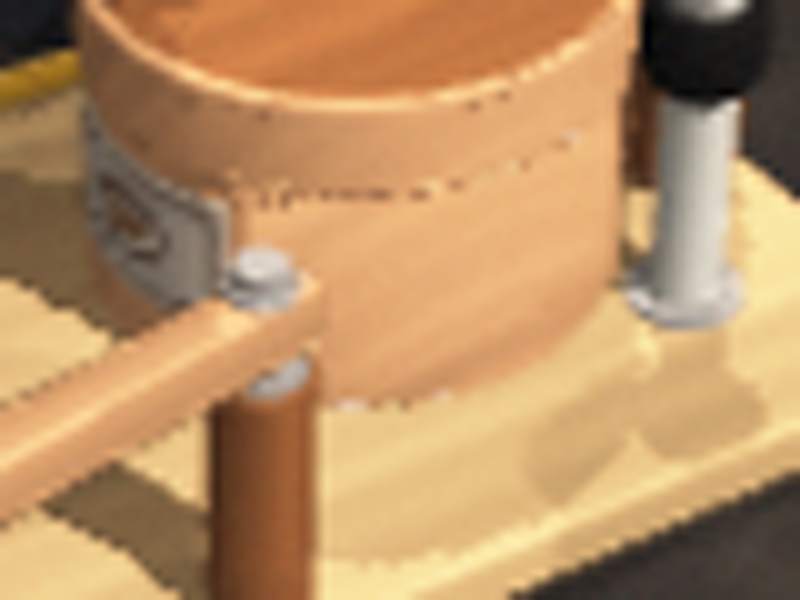

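Call:
send_rows(deltas=[[-3.5, 4.5, -1.2, -0.01, -0.01, 0.05, 0], [-2, 0.5, -0.5, 0, 0, 0, 0]])

```text
t: 10.9
tcp_pos: [531.2, -225.4, 236.2]
eef_rot: [-3.126, -0.013, 1.995]
ft_force: [1.1, 1.8, 0.1]
finger_gap: 0.004
```

Call:
send_rows(deltas=[[2, 0, 0, 0, 0, 0, 0], [10, 0, 0, 0, 0, 0, 0], [20, 0, 0, 0, 0, 0, 0], [20, 0, -5, 0, 0, 0, 0]])

```text
t: 11.23
tcp_pos: [511.1, -178.2, 241.4]
eef_rot: [-3.127, -0.008, 1.993]
ft_force: [0.1, -0.3, -0.7]
finger_gap: 0.006
```

Run:
```python
from h import *
now();upr()
r=cam("scene"); crop(r,310,195,80,60,10,"s13.png")
r=cam("top"); crop(r,225,105,200,150,4,"t13.png")
```

```text
t 11.23 phi 43.9 rho 118.5 yawphi 43.4 z 241.4 Fx(tool) -0.3 Fy -0.0 Fz -0.7 rp [-3.127 -0.008] q7 1.10 gap 0.01
upright rotvec [-0.015 -0.008  0.   ]
```

View pics/s13.png

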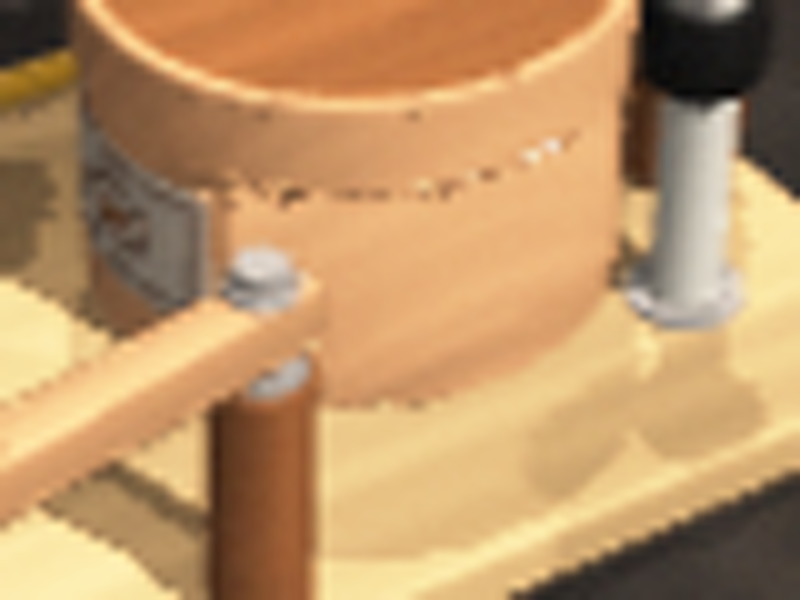

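View pics/t13.png

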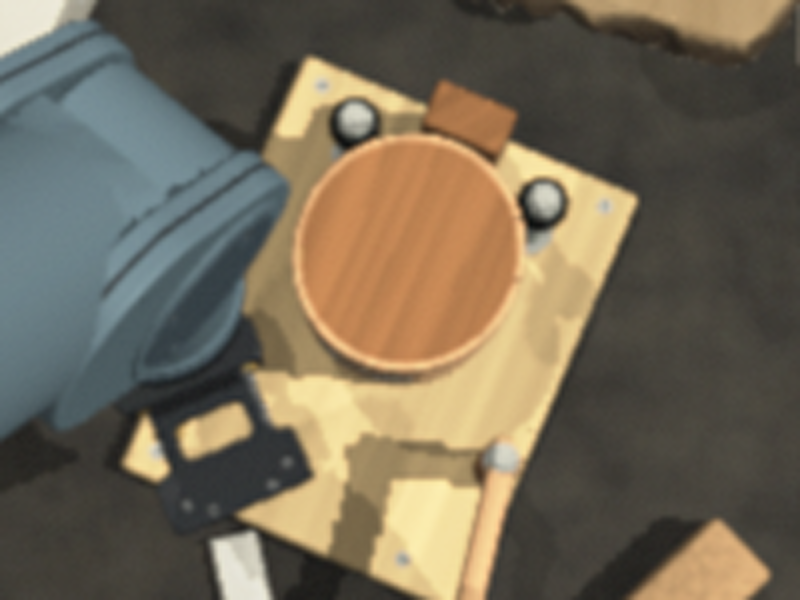

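```bash
cat >> h.py <<'E'
def grain(r,ctr,name=None):
    g=cv2.cvtColor(r["img"],cv2.COLOR_BGR2GRAY).astype(np.float32)
    N=160; L=46; xs=np.linspace(-L,L,N); X,Y=np.meshgrid(xs,xs,indexing="ij")
    c,s=np.cos(JY),np.sin(JY); wx=HOME[0]+c*(ctr[0]+X)-s*(ctr[1]+Y); wy=HOME[1]+s*(ctr[0]+X)+c*(ctr[1]+Y)
    uv=proj(r,np.stack([wx,wy,np.full_like(wx,95)],-1).reshape(-1,3)).astype(np.float32)
    W=cv2.remap(g,uv[:,0].reshape(N,N),uv[:,1].reshape(N,N),cv2.INTER_LINEAR); W=W-cv2.GaussianBlur(W,(0,0),12)
    B=cv2.GaussianBlur(W,(0,0),2.5); dX,dY=np.gradient(B); M=X**2+Y**2<(L-4)**2
    a=.5*np.arctan2(2*(dX*dY)[M].sum(),(dX**2-dY**2)[M].sum())+np.pi/2
    return (np.degrees(a)+90)%180-90
E
python3 - <<'E'
from h import *
r=cam("top"); f=(225+409.5/4-.5,105+254.5/4-.5); c=w2j(at_z(r,f,95)); print(c,grain(r,c))
im=cv2.imread("pics/t5.png"); 
r2=dict(r); r2["img"]=np.zeros_like(r["img"]); r2["img"][105:255,225:425]=cv2.resize(im,(200,150),interpolation=cv2.INTER_AREA)
print(grain(r2,[-4,2.8]))
im=cv2.imread("pics/t1.png"); r2["img"][105:255,225:425]=cv2.resize(im,(200,150),interpolation=cv2.INTER_AREA)
print(grain(r2,w2j(at_z(r,(225+368/4,105+374/4),95))))
r=cam("scene"); print(labelfit(r,{"TR":(213,192),"C":(120,212)}),labelfit(r,{"TR":(213,192),"C":(120,212)},sig=.8))
E
```

```text
[-1.06143293 -0.31585453] -0.7010803
58.42737
56.07672
(np.float64(0.7), array([2.8, 3.1]), array([-0.1,  0.7,  0.1, -0.3,  0.5,  0.5])) (np.float64(-0.5), array([1.4, 0.5]), array([-0.6,  1.4, -0.2,  0.2,  0.9,  0.3]))
```

Run:
```python
from h import *
for n in("top","scene"):
    r=cam(n);P,m=cloud(r); q=P[m&(P[...,2]>108)&(P[...,2]<128)]; J=np.array([w2j(p) for p in q]); k=(J[:,0]<-165)&(J[:,1]<-80)&(J[:,0]>-205)&(J[:,1]>-130)
    J=J[k]; print(n,len(J),J.mean(0) if len(J) else 0,(J.min(0)+J.max(0))/2,np.ptp(J,axis=0),q[k][:,2].max())
    crop(r,*( (300,225,80,60) if n=="top" else (260,200,80,60)),8,f"k_{n}.png")
print(tool_delta([*j2w([-183,-103]),310],2.75))
```

```text
top 89 [-183.16599674 -101.83258314] [-183.15615412 -102.48567606] [18.99408925 19.94625689] 125.30205184165165
scene 118 [-184.4293461  -106.03272324] [-182.94618402 -103.92086956] [19.25096435 19.5487351 ] 124.45367430407072
(array([ -55.0384597 , -201.8677011 ,  -65.39114414]), array([-0.01084907, -0.01196163, -0.75701248]))
```

View pics/k_top.png

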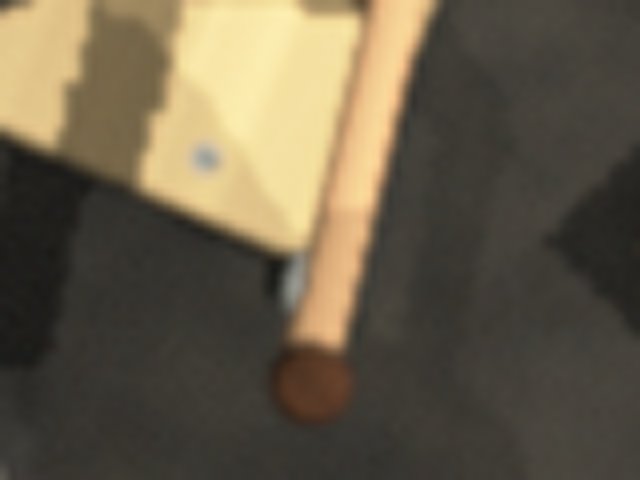

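Call:
send_rows(deltas=[[10, 0, -25, -0.01, -0.01, 0, 30], [10, 0, -25, 0, 0, -0.05, 40], [5, -10, -15, 0, 0, -0.1, 50], [-5, -20, 0, 0, 0, -0.11, 50], [-8, -25, 0, 0, 0, -0.11, 50]])

```text
t: 11.95
tcp_pos: [467.5, -198.0, 309.2]
eef_rot: [-3.136, 0.006, 2.379]
ft_force: [-0.9, -0.3, 0.0]
finger_gap: 0.355
```

Run:
```python
from h import *
print(st());print(tool_delta([*j2w([-183,-103]),310],2.75))
```

```text
t 11.95 jig [-119.2   47.2] z 309.2 rpy [-3.136  0.006  2.379] F [-0.87 -0.3   0.04] gap 0.36 q [-0.09  0.47  0.5   2.01 -0.32  0.73  1.42]
(array([   4.85600875, -163.09283535,    0.193737  ]), array([-0.00694661,  0.00446953, -0.37145191]))
```

Call:
send_rows(deltas=[[5, -28, 0, -0.006, 0.004, -0.1, 50], [8, -28, 0, 0, 0, -0.1, 50], [10, -28, 0, 0, 0, -0.1, 50], [10, -25, 0, 0, 0, -0.07, 50]])

```text
t: 12.28
tcp_pos: [376.6, -275.0, 311.0]
eef_rot: [-3.138, 0.009, 2.769]
ft_force: [0.2, -0.8, -0.6]
finger_gap: 0.495
```

Run:
```python
from h import *
print(st());print(tool_delta([*j2w([-183,-103]),310],2.75))
```

```text
t 12.28 jig [-173.9  -58.6] z 311.0 rpy [-3.138  0.009  2.769] F [ 0.15 -0.79 -0.56] gap 0.49 q [ 0.19  0.39  0.42  2.11 -0.25  0.68  1.97]
(array([  9.9415964 , -44.20199957,   1.03837864]), array([-0.00304358,  0.00930287,  0.0192416 ]))
```

Call:
send_rows(deltas=[[4, -20, 0, -0.003, 0.009, 0.01, 50], [4, -17, 0, 0, 0, 0.01, 50], [1, -5, 0, 0, 0, 0, 50]])

```text
t: 12.53
tcp_pos: [346.3, -318.0, 311.8]
eef_rot: [-3.139, 0.001, 2.741]
ft_force: [0.3, -0.4, -0.1]
finger_gap: 0.502
```

Run:
```python
from h import *
print(st());print(tool_delta([*j2w([-183,-103]),267],2.75))
r=cam("scene"); crop(r,200,130,160,130,4,"s14.png")
```

```text
t 12.53 jig [-185.5 -110. ] z 311.8 rpy [-3.139e+00  1.000e-03  2.741e+00] F [ 0.33 -0.43 -0.12] gap 0.50 q [ 0.29  0.4   0.43  2.1  -0.26  0.69  2.06]
(array([-2.36640004,  7.1158066 , 44.78313073]), array([-0.00276821,  0.00145245, -0.00857739]))
```

View pics/s14.png

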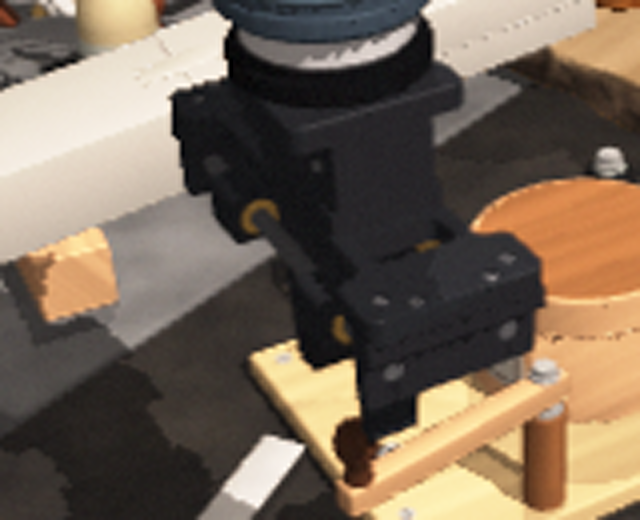

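Call:
send_rows(deltas=[[-2, 5, 5, 0, 0, -0.008, 50], [-0.5, 1.5, 10, 0, 0, 0, 50], [0, 0, 0, 0, 0, 0, 50]])

```text
t: 12.83
tcp_pos: [353.5, -312.0, 295.6]
eef_rot: [-3.139, 0.004, 2.75]
ft_force: [-0.7, 1.0, 0.1]
finger_gap: 0.501
```

Run:
```python
from h import *
print(st());print(tool_delta([*j2w([-183,-103]),267],2.75))
```

```text
t 12.83 jig [-181.1 -101.7] z 295.6 rpy [-3.139  0.004  2.75 ] F [-0.71  1.02  0.1 ] gap 0.50 q [ 0.29  0.43  0.41  2.11 -0.28  0.65  2.07]
(array([ 1.97012258, -1.2173616 , 28.59643626]), array([-0.00256542,  0.0035276 ,  0.00026084]))
```

Call:
send_rows(deltas=[[2, -1, 12, 0, 0.003, 0, 50], [0, 0, 12, 0, 0, 0, 50], [0, 0, 4, 0, 0, 0, 50], [0, 0, 0, 0, 0, 0, 35]], squeeze=4)

```text
t: 13.17
tcp_pos: [355.1, -307.9, 264.6]
eef_rot: [-3.141, -0.001, 2.76]
ft_force: [-0.1, 0.6, 0.4]
finger_gap: 0.444
```

Run:
```python
from h import *
print(st());print(tool_delta([*j2w([-183,-103]),267],2.75))
```

```text
t 13.17 jig [-181.2  -97.3] z 264.6 rpy [-3.141e+00 -1.000e-03  2.760e+00] F [-0.06  0.61  0.42] gap 0.44 q [ 0.31  0.49  0.38  2.12 -0.31  0.59  2.1 ]
(array([ 1.81118994, -5.67507543, -2.37024661]), array([-0.00056619, -0.00139776,  0.00980436]))
```

Call:
send_rows(deltas=[[1.5, -5, -2, 0, 0, 0.01, 30], [0, 0, 0, 0, 0, 0, 15], [0, 0, 0, 0, 0, 0, 5], [0, 0, 0, 0, 0, 0, 5]], squeeze=4)

```text
t: 13.5
tcp_pos: [352.6, -311.4, 267.2]
eef_rot: [-3.141, -0.002, 2.751]
ft_force: [0.3, -1.3, -5.1]
finger_gap: 0.212
```

Run:
```python
from h import *
print(st())
r=cam("scene"); crop(r,200,130,160,130,4,"s15.png")
```

```text
t 13.50 jig [-182.2 -101.5] z 267.2 rpy [-3.141e+00 -2.000e-03  2.751e+00] F [ 0.27 -1.29 -5.09] gap 0.21 q [ 0.32  0.48  0.38  2.12 -0.31  0.6   2.1 ]
```

View pics/s15.png

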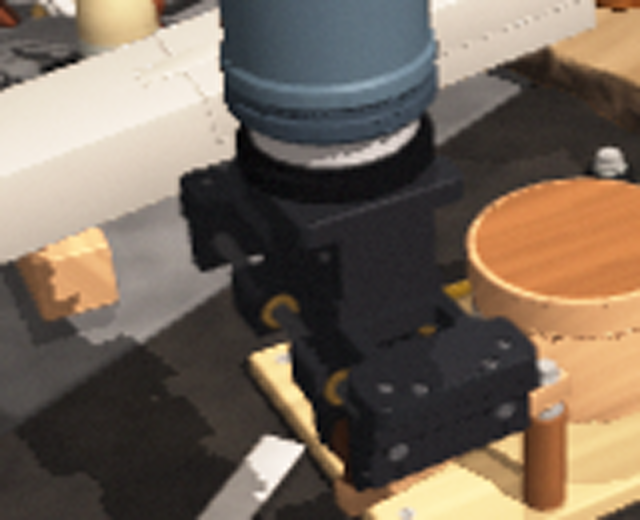

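```bash
cat >> h.py <<'E'
PIV=np.array([-76.5,-85.])
def gate(R=None,step=.1):
    s=manip.sense(); j=w2j(s["tcp_pos"]); d=j-PIV; a=np.arctan2(-d[0],d[1]); rad=np.hypot(*d); F=np.array(s["ft_force"])
    a2=a-step; tgt=PIV+(R or rad)*np.array([-np.sin(a2),np.cos(a2)])
    dl,_=tool_delta([*j2w(tgt),s["tcp_pos"][2]],s["eef_rot"][2]); yj=s["eef_rot"][2]-JY-np.pi/2
    c,sn=np.cos(JY),np.sin(JY); Fj=[c*F[0]+sn*F[1],-sn*F[0]+c*F[1],F[2]]
    print("t %.2f a %.3f rad %.1f jig %s z %.1f Fjig %s gap %.3f q7 %.2f tooly-az(jig) %.1f deg motion %.1f; step xyz %s"%(s["t"],a,rad,j.round(1),s["tcp_pos"][2],np.round(Fj,1),s["finger_gap"],s["joints"][6],(np.degrees(yj)+180)%360-180,np.degrees(a),dl.round(1)))
E
python3 -c "
from h import *
gate()"
```

```text
t 13.55 a 1.725 rad 107.0 jig [-182.2 -101.4] z 267.2 Fjig [ 0.6 -1.  -3.1] gap 0.211 q7 2.10 tooly-az(jig) 90.0 deg motion 98.8; step xyz [ 1.1 10.6 -0. ]
```

Call:
send_rows(deltas=[[0.7, 6, 0, 0, 0, 0.05, 5], [1.2, 10.6, 0, 0, 0, 0.095, 5], [1.2, 10.6, 0, 0, 0, 0.095, 5]], squeeze=5)

```text
t: 13.8
tcp_pos: [360.9, -287.4, 267.3]
eef_rot: [-3.139, 0.001, 2.5]
ft_force: [1.4, -1.8, -5.4]
finger_gap: 0.214
```

```bash
python3 -c "
from h import *
gate();upr()"
```

```text
t 13.80 a 1.488 rad 107.5 jig [-183.6  -76.1] z 267.3 Fjig [ 2.  -1.2 -5.4] gap 0.214 q7 1.85 tooly-az(jig) 75.7 deg motion 85.3; step xyz [ 1.3 10.7 -0. ]
upright rotvec [-0.002  0.001 -0.   ]
```

Call:
send_rows(deltas=[[1.3, 10.6, 0.3, 0, 0, 0.1, 5], [1.3, 10.6, 0.3, 0, 0, 0.1, 5], [1.3, 10.6, 0.3, 0, 0, 0.1, 5], [1.3, 10.6, 0.3, 0, 0, 0.1, 5]])

```text
t: 14.13
tcp_pos: [387.6, -253.5, 267.2]
eef_rot: [-3.141, 0.003, 2.078]
ft_force: [0.1, -0.6, -0.8]
finger_gap: 0.213
```

```bash
python3 -c "
from h import *
gate();upr()"
```

```text
t 14.13 a 1.085 rad 107.9 jig [-171.9  -34.6] z 267.2 Fjig [ 0.3 -0.5 -0.8] gap 0.213 q7 1.43 tooly-az(jig) 51.5 deg motion 62.1; step xyz [ 1.5 10.7 -0. ]
upright rotvec [-0.001  0.003 -0.   ]
```

Call:
send_rows(deltas=[[1.5, 10.6, 0, 0, 0, 0.1, 5], [1.5, 10.6, 0, 0, 0, 0.1, 5], [1.5, 10.6, 0, 0, 0, 0.1, 5], [1.5, 10.6, 0, 0, 0, 0.1, 5]])

```text
t: 14.47
tcp_pos: [425.8, -232.5, 267.6]
eef_rot: [3.141, 0.006, 1.658]
ft_force: [0.1, -3.2, -7.1]
finger_gap: 0.209
```

```bash
python3 -c "
from h import *
gate();upr()"
```

```text
t 14.47 a 0.678 rad 108.4 jig [-144.5   -0.6] z 267.6 Fjig [ 1.4 -2.9 -7.1] gap 0.209 q7 1.03 tooly-az(jig) 27.4 deg motion 38.9; step xyz [ 1.6 10.7  0. ]
upright rotvec [0.001 0.006 0.   ]
```

Call:
send_rows(deltas=[[1.8, 10.6, 0.3, 0, 0.004, 0.09, 5], [1.8, 10.6, 0.3, 0, 0, 0.09, 5], [1.7, 9, 0.3, 0, 0, 0.08, 5], [1.2, 6, 0, 0, 0, 0.05, 5]])

```text
t: 14.8
tcp_pos: [463.7, -228.1, 267.6]
eef_rot: [3.138, 0.006, 1.329]
ft_force: [-0.7, -2.5, -4.9]
finger_gap: 0.214
```

```bash
python3 -c "
from h import *
gate(step=.05);upr()"
```

```text
t 14.80 a 0.325 rad 108.5 jig [-111.1   17.9] z 267.6 Fjig [ 0.3 -2.5 -4.9] gap 0.214 q7 0.72 tooly-az(jig) 8.5 deg motion 18.6; step xyz [0.8 5.4 0. ]
upright rotvec [0.004 0.006 0.   ]
```

Call:
send_rows(deltas=[[0.9, 5.4, 0, 0, 0, 0.045, 5], [0.9, 5.4, 0, 0, 0, 0.045, 5], [0.9, 5.2, 0, 0, 0, 0.045, 5], [0.6, 4, 0, 0, 0, 0.03, 5]])

```text
t: 15.13
tcp_pos: [483.5, -231.3, 267.5]
eef_rot: [3.14, 0.007, 1.154]
ft_force: [-1.7, -0.5, 0.0]
finger_gap: 0.211
```

Run:
```python
from h import *
gate(step=.02);upr()
r=cam("top"); crop(r,245,115,150,130,5,"t16.png")
r=cam("scene"); crop(r,250,150,150,120,5,"s16.png")
```

```text
t 15.13 a 0.140 rad 108.5 jig [-91.7  22.4] z 267.5 Fjig [-1.4 -1.   0. ] gap 0.211 q7 0.57 tooly-az(jig) -1.5 deg motion 8.0; step xyz [0.3 2.1 0. ]
upright rotvec [0.002 0.007 0.   ]
```

View pics/s16.png

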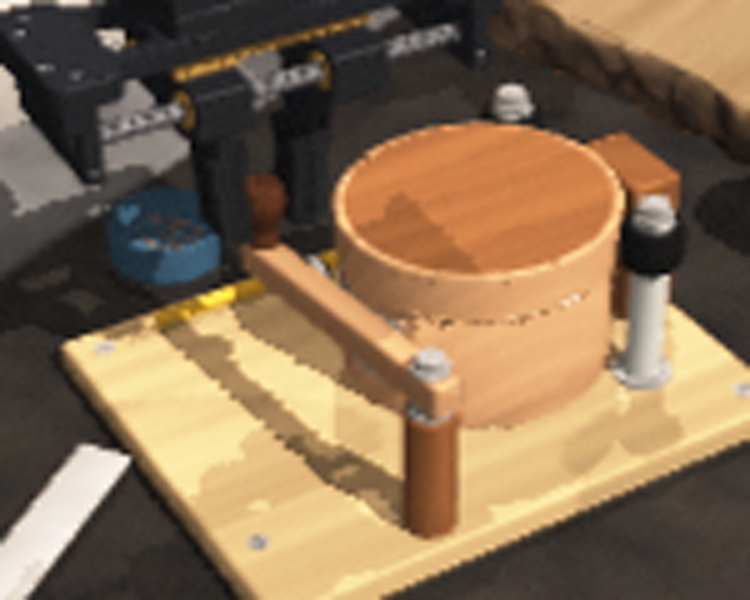

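Call:
send_rows(deltas=[[0.4, 3, 0, 0, 0, 0.02, 5], [0.4, 3, 0, 0, 0, 0.02, 5], [0.3, 2.5, 0, 0, 0, 0.015, 5]])

```text
t: 15.48
tcp_pos: [491.2, -233.7, 267.5]
eef_rot: [3.141, 0.006, 1.099]
ft_force: [-0.8, 0.2, -1.1]
finger_gap: 0.211
```

Run:
```python
from h import *
gate(step=.02);upr()
```

```text
t 15.48 a 0.066 rad 108.4 jig [-83.7  23.2] z 267.5 Fjig [-0.8 -0.1 -1.1] gap 0.211 q7 0.52 tooly-az(jig) -4.7 deg motion 3.8; step xyz [ 0.3  2.1 -0. ]
upright rotvec [0.001 0.006 0.   ]
```

Call:
send_rows(deltas=[[0.3, 2.2, 0, 0, 0, 0.01, 5], [0.3, 2, 0, 0, 0, 0.01, 5]])

```text
t: 15.65
tcp_pos: [495.3, -235.1, 267.5]
eef_rot: [3.141, 0.006, 1.076]
ft_force: [-1.7, 0.2, -0.3]
finger_gap: 0.212
```

Run:
```python
from h import *
gate(step=.02)
```

```text
t 15.65 a 0.026 rad 108.5 jig [-79.3  23.4] z 267.5 Fjig [-1.6 -0.5 -0.3] gap 0.212 q7 0.49 tooly-az(jig) -6.0 deg motion 1.5; step xyz [ 0.3  2.2 -0. ]
```

Call:
send_rows(deltas=[[0.2, 1.5, 0, 0, 0, 0, 5], [0.2, 1.5, 0, 0, 0, 0, 5]])

```text
t: 15.82
tcp_pos: [498.5, -236.2, 267.5]
eef_rot: [-3.141, 0.005, 1.075]
ft_force: [-1.6, 0.0, -0.3]
finger_gap: 0.213
```

Run:
```python
from h import *
gate(step=.02)
```

```text
t 15.82 a -0.005 rad 108.6 jig [-76.   23.6] z 267.5 Fjig [-1.5 -0.6 -0.3] gap 0.213 q7 0.49 tooly-az(jig) -6.0 deg motion -0.3; step xyz [ 0.2  2.2 -0. ]
```

Call:
send_rows(deltas=[[0.1, 1.3, 0, 0, 0, 0, 5], [0.1, 1.3, 0, 0, 0, 0, 5]])

```text
t: 15.98
tcp_pos: [499.9, -236.8, 267.3]
eef_rot: [-3.137, 0.004, 1.076]
ft_force: [-6.9, 3.1, 5.7]
finger_gap: 0.213
```

Run:
```python
from h import *
gate(step=.02)
```

```text
t 15.98 a -0.020 rad 108.6 jig [-74.4  23.6] z 267.3 Fjig [-7.6  0.2  5.7] gap 0.213 q7 0.49 tooly-az(jig) -6.0 deg motion -1.1; step xyz [ 0.2  2.2 -0. ]
```

Call:
send_rows(deltas=[[0, 0.6, -0.5, 0, 0, 0, 5], [0, 0, 0, 0, 0, 0, 5], [0, 0, 0, 0, 0, 0, 30], [0, 0, 0, 0, 0, 0, 45], [0, 0, 0, 0, 0, 0, 45]])

```text
t: 16.4
tcp_pos: [501.6, -237.4, 268.2]
eef_rot: [-3.14, 0.004, 1.077]
ft_force: [0.4, 0.5, 0.1]
finger_gap: 0.415
```

Run:
```python
from h import *
gate(step=.02)
r=cam("scene"); crop(r,250,150,150,120,5,"s17.png")
```

```text
t 16.40 a -0.036 rad 108.8 jig [-72.6  23.8] z 268.2 Fjig [0.2 0.6 0.1] gap 0.415 q7 0.49 tooly-az(jig) -5.9 deg motion -2.0; step xyz [ 0.1  2.2 -0. ]
```

View pics/s17.png

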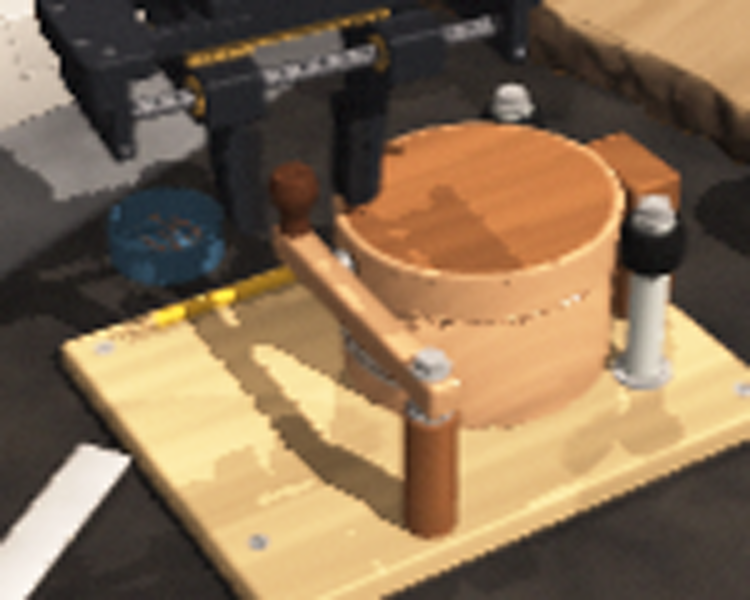

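Call:
send_rows(deltas=[[0, 0, -8, 0, 0, 0, 45], [0, 0, -20, 0, 0, 0, 45], [0, 0, -30, 0, 0, 0, 45], [0, 0, -30, 0, 0, 0, 45], [0, 0, -30, 0, 0, 0, 45]])

```text
t: 16.87
tcp_pos: [501.2, -236.1, 387.3]
eef_rot: [-3.131, 0.006, 1.077]
ft_force: [0.8, 0.1, -0.5]
finger_gap: 0.447
```

Call:
send_rows(deltas=[[30, 0, 0, 0, 0, 0, 45], [40, 0, 0, 0, 0, 0, 45], [40, 0, 0, 0, 0, 0, 45], [40, 0, 0, 0, 0, 0, 45], [30, 0, 0, 0, 0, 0, 45]])

```text
t: 17.28
tcp_pos: [588.5, -83.4, 400.1]
eef_rot: [3.132, 0.003, 1.057]
ft_force: [0.1, -0.0, 0.3]
finger_gap: 0.454
```

Run:
```python
from h import *
print(st())
r=cam("scene"); crop(r,280,170,100,80,8,"s18.png")
r=cam("top"); crop(r,225,105,200,150,4,"t18.png")
```

```text
t 17.28 jig [-50.9 199.2] z 400.1 rpy [3.132e+00 3.000e-03 1.057e+00] F [ 0.06 -0.02  0.32] gap 0.45 q [-0.6   0.63  0.98  1.74 -0.58  1.09  0.05]
```

View pics/s18.png

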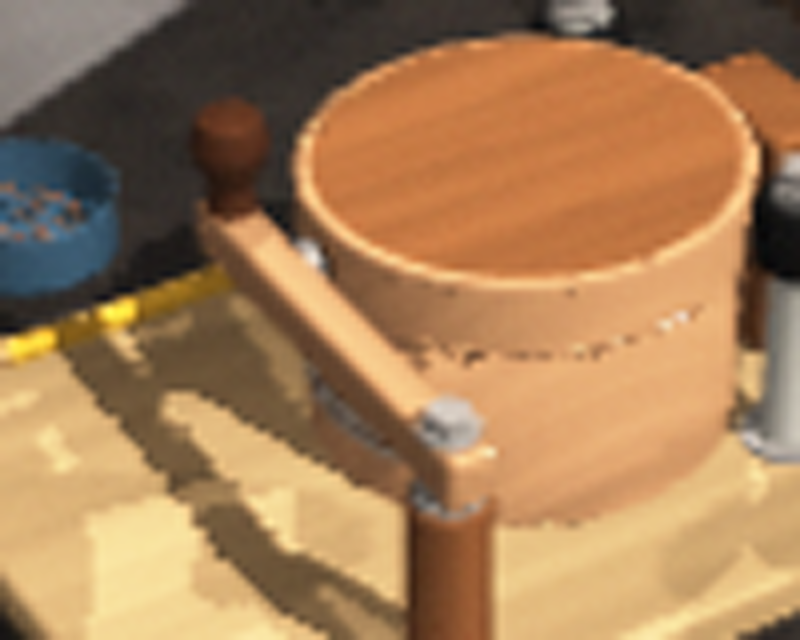

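View pics/t18.png

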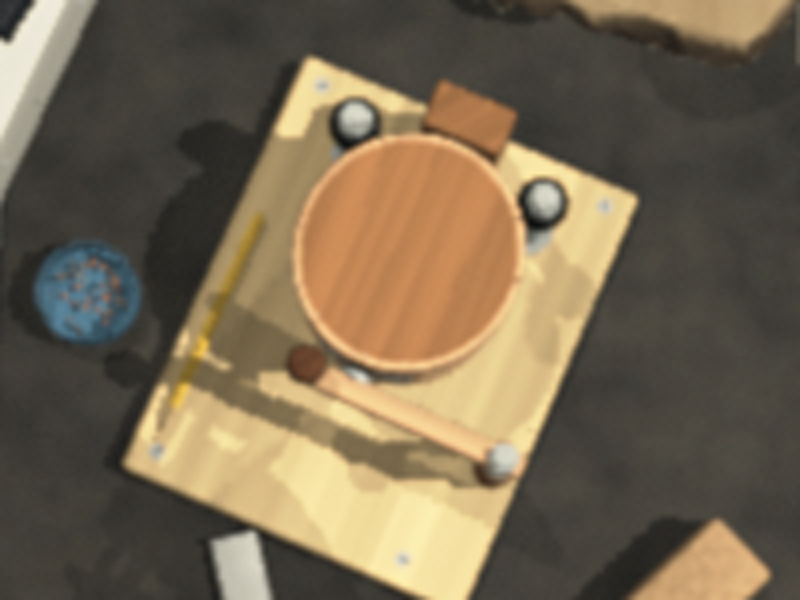

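Run:
```python
from h import *
r=cam("top"); g=lambda u,v:(225+(u+.5)/4-.5,105+(v+.5)/4-.5)
c=w2j(at_z(r,g(409,254),95)); print("c",c,"grain",grain(r,c))
P,m=cloud(r); A=w2j(at_z(r,g(503,460),98)); B=w2j(at_z(r,g(307,361),121)); d=B-A; print(A,B,np.hypot(*d),np.arctan2(-d[0],d[1]))
# arm long-edge fit from depth: points z 86-96 in arm region
JJ=(P[...,:2]-HOME)@np.array([[np.cos(JY),-np.sin(JY)],[np.sin(JY),np.cos(JY)]])
k=m&(P[...,2]>84)&(P[...,2]<97)&(JJ[...,0]<-66)&(JJ[...,0]>-95)&(JJ[...,1]>-70)&(JJ[...,1]<8)
q=JJ[k]; l=cv2.fitLine(q.astype(np.float32),cv2.DIST_HUBER,0,.01,.01).ravel(); print(len(q),l,np.arctan2(-l[0],l[1]))
r=cam("scene"); crop(r,300,185,60,50,12,"s19.png")
for p in ([-76.5,-85,97],[-76.5,23,122],[-76.5,-85,92],[-76.5,-62,84],[-61,0,84]): print(p,(proj(r,[[*j2w(p[:2]),p[2]]])[0]-[300,185]+.5)*12)
```

```text
c [-1.06143293 -0.31585453] grain -0.5765381
[-78.64090431 -84.42580448] [-74.55578418  23.2360361 ] 107.73931558789735 -0.03792579880321862
268 [ 2.8298371e-02  9.9959952e-01 -7.6140335e+01 -3.0498093e+01] -0.02830215
[-76.5, -85, 97] [436.96818913 451.91219485]
[-76.5, 23, 122] [95.92438715 -3.89387228]
[-76.5, -85, 92] [436.77550811 477.05709208]
[-76.5, -62, 84] [360.05024371 439.74180266]
[-61, 0, 84] [247.80949863 218.8898711 ]
```

View pics/s19.png

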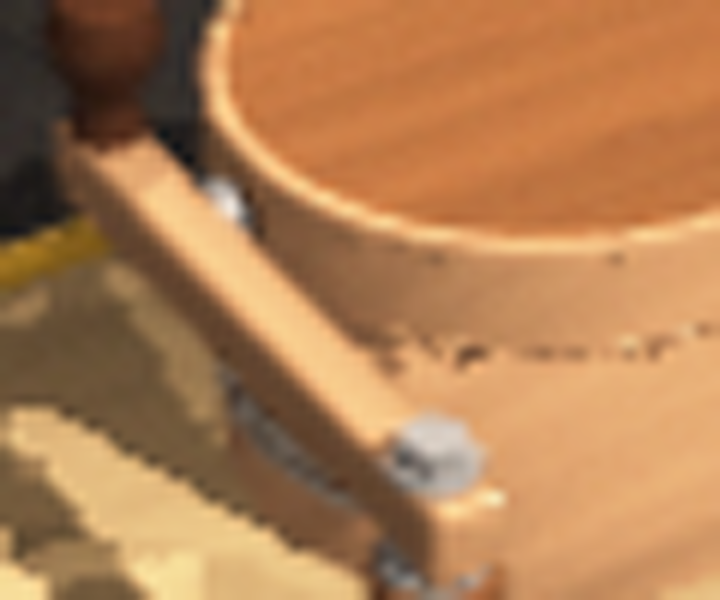

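Run:
```python
from h import *
print(tool_delta([*j2w([-125,23]),310],1.18))
```

```text
(array([-180.62398842,  -52.92534171,   90.0716816 ]), array([ 0.00848282,  0.00606494, -0.12258351]))
```

Call:
send_rows(deltas=[[-30, -18, 5, 0.008, 0.006, -0.06, 0], [-35, -18, 5, 0, 0, -0.06, 0], [-35, -15, 10, 0, 0, 0, 0], [-35, 0, 20, 0, 0, 0, 0], [-30, 0, 20, 0, 0, 0, 0]])

```text
t: 17.9
tcp_pos: [470.3, -218.2, 342.3]
eef_rot: [3.131, -0.002, 1.188]
ft_force: [0.9, -0.4, -0.4]
finger_gap: 0.095
```

Run:
```python
from h import *
print(st()); print(tool_delta([*j2w([-125,23]),268],1.18))
```

```text
t 17.90 jig [-108.8   29.5] z 342.3 rpy [ 3.131e+00 -2.000e-03  1.188e+00] F [ 0.95 -0.39 -0.41] gap 0.09 q [-0.34  0.55  0.92  1.98 -0.58  0.88  0.5 ]
(array([ -6.53232898, -17.00009118,  74.15255667]), array([ 0.01031824, -0.00161799,  0.00771932]))
```

Call:
send_rows(deltas=[[-4, -10, 10, 0.01, 0, 0.007, 0], [-2, -7, 15, 0, 0, 0, 0], [0, -2, 15, 0, 0, 0, 0], [0, 0, 0, 0, 0, 0, 0]])

```text
t: 18.23
tcp_pos: [438.0, -230.5, 301.3]
eef_rot: [-3.141, 0.003, 1.152]
ft_force: [-0.7, 1.3, -0.0]
finger_gap: 0.006
```

Run:
```python
from h import *
print(st()); print(tool_delta([*j2w([-125,23]),268],1.18))
```

```text
t 18.23 jig [-134.1    5.9] z 301.3 rpy [-3.141e+00  3.000e-03  1.152e+00] F [-0.66  1.26 -0.03] gap 0.01 q [-0.27  0.58  0.87  2.06 -0.63  0.79  0.57]
(array([17.4529004 ,  8.62797073, 33.21536478]), array([-0.00063886,  0.00321696, -0.02776478]))
```

Call:
send_rows(deltas=[[9, 4, 10, 0, 0.003, -0.027, 0], [8, 2, 12, 0, 0, 0, 0], [1, 0, 9, 0, 0, 0, 0], [0, 0, 0, 0, 0, 0, 0]])

```text
t: 18.57
tcp_pos: [448.7, -220.1, 271.4]
eef_rot: [3.139, 0.001, 1.17]
ft_force: [-0.3, 0.2, 0.4]
finger_gap: 0.005
```

Run:
```python
from h import *
print(st()); gate()
```

```text
t 18.57 jig [-128.1   19.5] z 271.4 rpy [3.139e+00 1.000e-03 1.170e+00] F [-0.26  0.21  0.37] gap 0.00 q [-0.25  0.63  0.81  2.06 -0.69  0.74  0.6 ]
t 18.57 a 0.458 rad 116.6 jig [-128.1   19.5] z 271.4 Fjig [-0.3  0.1  0.4] gap 0.005 q7 0.60 tooly-az(jig) -0.6 deg motion 26.3; step xyz [ 4.7 10.6  0. ]
```

Call:
send_rows(deltas=[[1.5, 8, 1, 0, 0, 0, 0], [1, 7, 0.5, 0, 0, 0, 0], [0, 4, 0, 0, 0, 0, 0]])

```text
t: 18.82
tcp_pos: [468.3, -226.0, 270.5]
eef_rot: [3.139, 0.002, 1.169]
ft_force: [0.5, 0.0, 0.2]
finger_gap: 0.007
```

Run:
```python
from h import *
gate()
```

```text
t 18.82 a 0.285 rad 111.1 jig [-107.8   21.6] z 270.5 Fjig [0.5 0.2 0.2] gap 0.007 q7 0.59 tooly-az(jig) -0.6 deg motion 16.4; step xyz [ 2.7 10.8  0. ]
```

Call:
send_rows(deltas=[[0, 2, 0, 0, 0, 0, 0], [0, 1.5, 0, 0, 0, 0, 0]])

```text
t: 18.98
tcp_pos: [473.3, -228.1, 271.2]
eef_rot: [3.137, 0.002, 1.17]
ft_force: [-0.7, 0.3, 0.6]
finger_gap: 0.004
```

Run:
```python
from h import *
gate()
```

```text
t 18.98 a 0.238 rad 109.6 jig [-102.3   21.5] z 271.2 Fjig [-0.7  0.   0.6] gap 0.004 q7 0.59 tooly-az(jig) -0.6 deg motion 13.6; step xyz [ 2.2 10.7  0. ]
```

Call:
send_rows(deltas=[[0, 1, 0, 0, 0, 0, 0]])

```text
t: 19.07
tcp_pos: [474.6, -228.8, 271.5]
eef_rot: [3.137, 0.002, 1.17]
ft_force: [0.7, -0.6, -0.2]
finger_gap: 0.003
```

Call:
send_rows(deltas=[[0, 1, 0, 0, 0, 0, 0]])

```text
t: 19.15
tcp_pos: [475.3, -229.1, 271.5]
eef_rot: [3.138, 0.002, 1.17]
ft_force: [-3.9, 1.5, 0.9]
finger_gap: 0.009
```

Call:
send_rows(deltas=[[0, 1, 0, 0, 0, 0, 0]])

```text
t: 19.23
tcp_pos: [475.6, -229.3, 271.3]
eef_rot: [3.14, 0.002, 1.17]
ft_force: [-3.9, 3.1, 3.4]
finger_gap: 0.008
```

Run:
```python
from h import *
gate()
```

```text
t 19.23 a 0.215 rad 108.8 jig [-99.7  21.3] z 271.3 Fjig [-4.8  1.3  3.4] gap 0.008 q7 0.59 tooly-az(jig) -0.6 deg motion 12.3; step xyz [ 1.9 10.7  0. ]
```

Call:
send_rows(deltas=[[0, 1.5, 0, 0, 0, 0, 0], [0, 0, 0, 0, 0, 0, 0]])

```text
t: 19.4
tcp_pos: [475.8, -229.6, 271.2]
eef_rot: [-3.14, 0.001, 1.169]
ft_force: [0.1, 0.5, 0.3]
finger_gap: 0.005
```

Call:
send_rows(deltas=[[0, -6, 0, 0, 0, 0, 0], [0, -15, 0, 0, 0, 0, 0], [0, -20, -10, 0, 0, 0, 0], [0, -10, -25, 0, 0, 0, 0], [0, 0, -30, 0, 0, 0, 0]])

```text
t: 19.82
tcp_pos: [425.5, -208.1, 333.6]
eef_rot: [-3.136, 0.003, 1.168]
ft_force: [0.8, 0.2, 0.5]
finger_gap: 0.004
```

Call:
send_rows(deltas=[[0, 0, -30, 0, 0, 0, 0], [30, -10, -20, 0, 0, 0, 0], [40, 0, 0, 0, 0, 0, 0], [40, 0, 0, 0, 0, 0, 0], [40, 0, 0, 0, 0, 0, 0]])

```text
t: 20.23
tcp_pos: [473.7, -72.0, 391.8]
eef_rot: [3.133, -0.001, 1.147]
ft_force: [1.3, -0.3, 0.7]
finger_gap: 0.005
```

Call:
send_rows(deltas=[[40, 0, 0, 0, 0, 0, 0], [20, 0, 0, 0, 0, 0, 0], [0, 0, 0, 0, 0, 0, 0], [0, 0, 0, 0, 0, 0, 0]])

```text
t: 20.57
tcp_pos: [501.7, -5.3, 392.3]
eef_rot: [3.128, -0.007, 1.161]
ft_force: [-0.3, -0.6, 0.5]
finger_gap: 0.009
```

Run:
```python
from h import *
print(st())
r=cam("top"); crop(r,225,105,200,150,4,"t20.png")
g=lambda u,v:(225+(u+.5)/4-.5,105+(v+.5)/4-.5); c=w2j(at_z(r,g(409,254),95)); print(c,grain(r,c))
P,m=cloud(r);JJ=(P[...,:2]-HOME)@np.array([[np.cos(JY),-np.sin(JY)],[np.sin(JY),np.cos(JY)]])
k=m&(P[...,2]>84)&(P[...,2]<97)&(JJ[...,0]<-66)&(JJ[...,0]>-95)&(JJ[...,1]>-70)&(JJ[...,1]<8)
l=cv2.fitLine(JJ[k].astype(np.float32),cv2.DIST_HUBER,0,.01,.01).ravel(); print(np.arctan2(-l[0],l[1]))
r=cam("scene"); crop(r,280,170,100,80,8,"s20.png")
```

```text
t 20.57 jig [-160.9  238.4] z 392.3 rpy [ 3.128 -0.007  1.161] F [-0.34 -0.57  0.5 ] gap 0.01 q [-0.88  0.47  1.05  1.98 -0.5   0.96  0.01]
[-1.06143293 -0.31585453] -0.69818115
-0.028605893
```

View pics/t20.png

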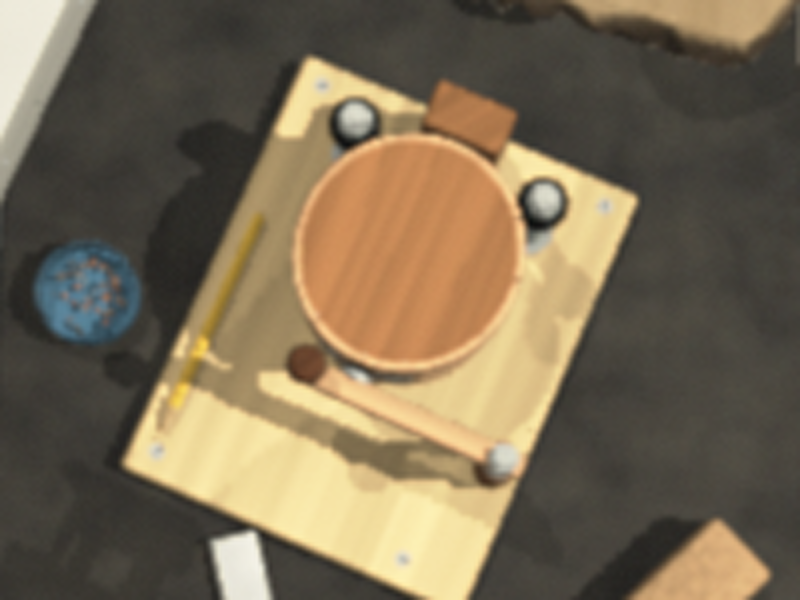

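View pics/s20.png

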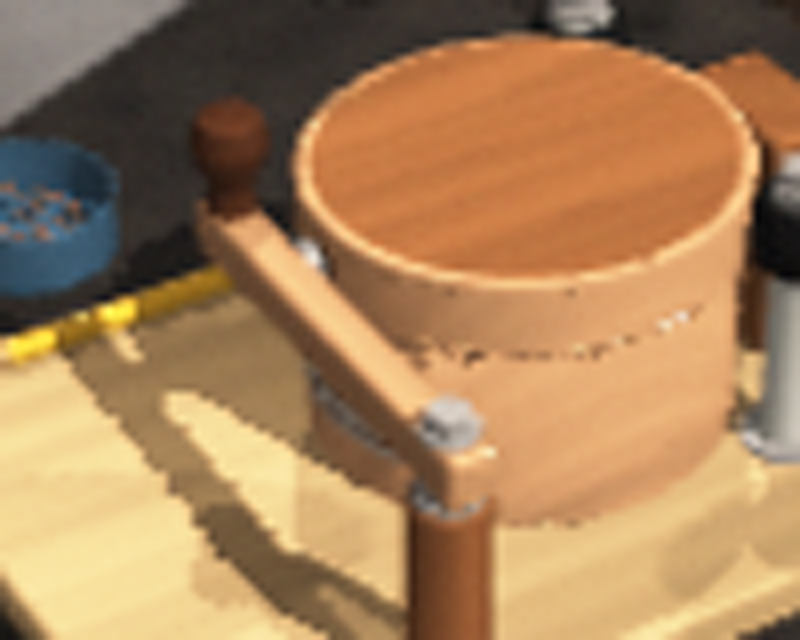

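Everything is at rest: the box is at home, its label faces the front, the arm is shut and the bystanders have not moved. I'm handing the job in.

```bash
python3 -c "
from cell import manip
print(manip.sign_off())"
```

```text
the job is handed in; nothing more can be done
None
```

I finished all three steps and handed the job in at about 20.6 s of the 72 s. It gave no verdict, so these are my own last checks.

1. **Slide home:** I pushed the box against the rollers with two spread fingertips, at about 12 N sideways (about 15 N in all).
2. **Roll the label round:** I used two fingertip strokes on the lid edge, each from the front round to the left. The label went from about 57° off the front to about 0. The finger slipped at first, so I pressed harder. The highest force I read was about 18 N, against the 22 N limit.
3. **Shut the arm:** I swung the arm shut by its knob and let go. I then nudged the knob once from outside to check that the buffer bears on the lid.

| Check | Last reading | Must be |
|---|---|---|
| Lid centre from home | about 1 mm | under 7 mm |
| Label off the front | about −0.7° by the lid's grain; −0.5 to +0.7° by the label before the arm was shut | within 8° |
| Swing arm angle | about −0.03 rad (read from the images) | below 0.03 rad |

- **Buffer contact:** the nudge met a firm push-back of about 4–5 N with hardly any movement, so the buffer bears on the lid. I could not measure the force left after letting go.
- **Bystanders:** the pencil, tin and sanding block show no visible change from the first picture. The robot is clear of everything.
- **Disagreements:** right after the slide, the top camera put the box about 5 mm from home, while the label measurement gave about 3 mm. Image readings are good to about 2 mm and 0.02 rad.

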